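# Dry the washed tube racks with the locked-on air gun

### The job

Stand every empty washed tube rack upright in the steel drying tray, each down on the floor of a bay of its own. When all are in, turn the lever of the air cock to fully open, then squeeze the air gun's trigger right in, press its red side lock button while the trigger is held in, and ease the trigger so that the gun stays locked on by itself. Leave the racks in the tray, take the hand away from everything, and do not disturb the timer, bottle, pot or full rack.

Things in the scene. Friction and masses are not known exactly. Their poses are not given: they have to be found in the camera images.
- tray: fixed steel drying tray, 244 (own x) x 220 (own y) x 20 mm high, floor 4 mm thick, split by 4 mm walls, all 20 mm high, into six bays, two along its x (pitch 120 mm) by three along its y (pitch 72 mm), each 116 (x) x 68 mm (y) inside; origin at the centre of its underside, z up. A rack lies lengthwise along the tray's x
- tray_floor (a point): middle of the tray, at floor level (4 mm above its underside), axes as the tray's: the six bay centres lie at x = +60 or -60 mm, y = -72, 0 or +72 mm from it. Racks in bays next to each other along y stand only about 32 mm apart: open the gripper only part way there. Fingertips kept 20 mm above a rack's underside clear the walls
- rack0: blue washed, empty tube rack, 100 long (own x) x 40 wide (own y) x 50 mm high, about 0.12 kg, standing on the bench at the start; origin at the centre of its underside, z up. Behaves as a solid block with plane sides. Not always there (absent: no reading from the start).
- rack1: white washed, empty tube rack, 100 long (own x) x 40 wide (own y) x 50 mm high, about 0.12 kg, standing on the bench at the start; origin at the centre of its underside, z up. Behaves as a solid block with plane sides. Not always there (absent: no reading from the start).
- rack2: blue washed, empty tube rack, 100 long (own x) x 40 wide (own y) x 50 mm high, about 0.12 kg, standing on the bench at the start; origin at the centre of its underside, z up. Behaves as a solid block with plane sides. Not always there (absent: no reading from the start).
- rack3: white washed, empty tube rack, 100 long (own x) x 40 wide (own y) x 50 mm high, about 0.12 kg, standing on the bench at the start; origin at the centre of its underside, z up. Behaves as a solid block with plane sides. Not always there (absent: no reading from the start).
- rack4: blue washed, empty tube rack, 100 long (own x) x 40 wide (own y) x 50 mm high, about 0.12 kg, standing on the bench at the start; origin at the centre of its underside, z up. Behaves as a solid block with plane sides. Not always there (absent: no reading from the start).
- rack5: white washed, empty tube rack, 100 long (own x) x 40 wide (own y) x 50 mm high, about 0.12 kg, standing on the bench at the start; origin at the centre of its underside, z up. Behaves as a solid block with plane sides. Not always there (absent: no reading from the start).
- valve_body: fixed brass air cock (ball valve) on a grey foot; origin on the bench under the pivot; pipe along its own x, 45 mm above the bench, z up
- valve_pivot (a point): point on the upright pivot axis of the cock's lever, 82 mm above the bench, at mid-height of the lever
- valve_tip (a point): free end of the cock's yellow lever, 105 mm from the pivot, mid-height (82 mm above the bench); the yellow sleeve is 22 mm wide, 16 mm high, 30 to 105 mm from the pivot; nothing stands under or beside it but the pipe
- valve (a joint): angle of the cock's lever (rad): 0 = shut, lever across the pipe along valve_body +y; it turns clockwise seen from above to a hard stop at 1.571 = open, lever along the pipe to valve_body +x. Stays where it is left; about 2 N at the sleeve turns it. At the start within 0.2 of shut
- gun: blue pistol-shaped air gun lying on its side, fixed in a bench cradle, nozzle towards the tray; origin on the bench. Own y = the way the trigger is squeezed, nozzle to -y; barrel along y at x = 75 mm with its top 78 mm above the bench; handle (x -95 to 55, y 0 to 45 mm) with its flat side up, 66 mm above the bench; z up
- trigger_face (a point): middle of the front face of the orange trigger, 85 mm above the bench, moves with the trigger. The trigger is an upright plate 36 wide (gun x), 12 thick (gun y), from 42 to 104 mm above the bench; front towards gun -y. In front of it the space is free down to a thin black guard bar 28 mm ahead, 54 mm above the bench
- trigger (a joint): squeeze of the trigger along gun +y (m): 0 = free, hard stop 0.016. Spring: 4 N at first, 9.5 N at the stop. From 0.014 on the lock button can be pressed down; with the button down the trigger eases back only to about 0.011, traps the button and stays (locked on). Squeezing it again releases the lock
- lock_top (a point): top centre of the round red lock-on button (24 mm across) on the handle's upper side, 60 mm behind (gun +y) the front face of the free trigger, 44 mm behind that of the fully squeezed trigger; 78 mm above the bench when up; moves with it
- lockbtn (a joint): travel of the lock-on button straight down (m): 0 = up, hard stop 0.009, spring 1 to 3 N; blocked after 1 mm unless the trigger is squeezed. Trapped it rests at about 0.0075. One finger can push the trigger's front while the other, about 45 mm behind, is over the button: the trigger's top is 26 mm higher
- timer: bystander: white timer, 65 x 65 x 18 mm, origin under its centre
- reagent: bystander: amber bottle, 64 mm across, 130 mm high, origin under its centre
- pot: bystander: white pot with yellow cap, 60 mm across, 70 mm high, origin under its centre
- full_rack: bystander: white tube rack 100 x 40 mm full of yellow-capped tubes, 96 mm high, origin under its centre
Not all that is in view belongs to the job. What is shaped like the rack3 but green or orange is not meant. What is shaped like the rack5 but pink is not meant.

How it is judged:
By the outcome, as a careful person would: the job done as asked, in the order asked, and still so for the second after the job is handed in, with the robot touching nothing.
Of rack0, rack1, rack2, rack3, rack4, rack5 only 4 to 6 are there at a start; the rules pass over those that are not, and their reading is None.
At some moment in a run one of rack0, rack1, rack2, rack3, rack4, rack5 may be knocked a few centimetres aside while the robot is not near it.
Once in a run the grip may slacken for a moment while it holds something.
It also fails if it takes over 210 s, if anything falls off the work surface, if the arm or the gripper's body presses on something with over 40 N, if the wrist force passes 120 N, or if a joint passes its speed limit or range.

### The arm

A 6-joint arm with a two-finger parallel gripper is mounted at the origin on the work surface. World frame = base frame: x ahead of the robot, y to its left, z up, the work surface at z = 0. Lengths are in m, angles in rad, forces in N, time in s.
With the tool pointing down it reaches from about 0.25 to 0.725 m from the base axis. Payload 4 kg.
Tool frame: the origin (TCP) lies midway between the tips of the shut fingers; the grasp point (between the pads) lies 19 mm behind it; z points along the fingers, y is the direction in which the jaws open and shut (so a half turn about z gives the same grasp; the last joint's range is limited). The gripper opens to 85 mm and grips with 20 to 120 N. Pads are 22 mm wide; open, the fingers measure 114 mm over their backs; the gripper's body (76 mm by 85 mm) begins 54 mm behind the grasp point. The pads swing forward as they close: fully open they stand 13 mm farther back than shut.
Start: joints at [-1.304, 0.241, 0.005, 1.335, 0, 1.571], TCP at [0.132, -0.482, 0.231] pointing down, gripper open.
Joint ranges: [-2.72, 2.72], [-1.05, 1.87], [-1.09, 1.28], [-1.99, 2.15], [-1.42, 1.44], [-3.14, 3.14]. Speed limits (rad/s): [2.79, 2.79, 3.14, 3.14, 3.14, 3.14].

### API

Orientations are given as a unit quaternion [x, y, z, w].
In Python, from workcell import get_obs, camera, camera_model, job_done, masks_of gives the robot as it stands.
- The arm moves only by the tool jog_arm, never from a script. Its argument "deltas" is a list that holds one entry, the list of rows, each a list of 7 numbers: the shift along the tool's x, y, z in mm, then the turn, a rotation vector about the tool's x, y, z in degrees, then the finger opening in mm, from 0 to 85.4. A call has 1 to 5 rows; each row shifts and turns the pose as measured when the row begins, along the tool's axes as they then stand; what a row does not reach is not made up. A row lasts 1/10 s, in which the tool goes at most 50 mm and 8.59 degrees, less where a joint would pass 70% of its speed; a pose out of reach is approached as far as the arm can. A call with a gripper value outside its range is refused whole. The fingers move at their own pace and stop on an object; the grip force is fixed at half the most. Time passes only in rows, so rows that do not move let the fingers close. It gives the time, the measured TCP pose, the force and the opening at its end, in the units of the state.
- get_obs(): the state, without advancing time (a new reading comes with each control period).
- camera(name): name is "side" or "top" or "wrist"; returns the picture (480x640x3 uint8, red, green, blue); there is no depth.
- camera_model(name): a dict with "fovy" (degrees; the focal length in pixels is half the picture's height over the tangent of half this angle, whatever the lens; pixels are square), "cx", "cy" (the principal point, pixels), "k1" (the pictures are not rectified: a ray, as slopes to the right and down, at radius r is drawn at 1 + k1 r^2 times it, then the intrinsics apply), "pose" (4x4, takes a point from camera to world coordinates); the wrist camera has in their place "T_tool_cam" (4x4, takes a point from camera to tool coordinates, whose origin is the TCP and whose axes are the flange's). Camera axes: x right, y down, z forward; pixel columns grow to the right and rows downward; lengths in m; the calibration is good to about 2 mm. A picture is of the moment at which its call begins: read the wrist's pose just before it. camera_model takes no time and is no camera call.
- job_done(): hands the job in, once; it reports no verdict.
Trained networks look in the newest picture that a camera, given by its name, has taken for a name from the list of things; names that differ only in an ending like _2 or _b are one class to them, and where a whole thing is asked for, a point or a joint stands for the part that bears it (a point fixed in the world has none). Each returns a list of dicts, best first, with "conf" (0 to 1); they miss things now and then, are a little off and sometimes report something else, mostly with a low value. They report only what shows in the picture. A call takes as long as a camera call. They do not tell look-alikes from the thing itself.
- masks_of(target, camera): "pixels" (480x640 bool, what is visible of it) and "at" ([column, row] in pixels, amid what is visible of it).
The state is a dict: "clock": time; "joint_pos": joint angles; "joint_vel": joint speeds; "tau": joint torques, N m; "eef_pos": TCP position; "tool_rot": TCP orientation; "ft_force": force on the tool from outside, world axes, zero at the start; "ft_torque": the same for the moment, N m; "grip_width": finger opening in m.
Only numpy, scipy, OpenCV 4.12 (cv2) and the standard library are available. Lean on these libraries where they do the work, as an engineer would, in place of code of your own. Each camera call takes 0.05 s, during which the arm holds its last target. There are 200 camera calls.

## Working session

There is one attempt and no reset: what is moved stays moved. The work goes in short steps, Python scripts to look and compute and a tool call to move; the robot and the scene stay as the last step left them, time stands still between calls to the robot, and variables do not carry over. Pictures are saved under pics/ and viewed, about 12 in all and at most 16, crops included, and the job is handed in when it is done.

Besides the shell and the picture viewer there is one more tool, called after "Request:" in YAML: its name, and indented under it one key for each argument. jog_arm: Moves the arm, as the interface text tells. Its arguments: {"type":"object","properties":{"deltas":{"type":"array"}},"required":["deltas"]}

```bash
ls; mkdir -p pics; python3 - <<'E'
from workcell import *
import cv2,numpy as np
o=get_obs();print({k:np.round(v,3) for k,v in o.items()})
for n in("top","side","wrist"):
    m=camera_model(n);print(n,{k:np.round(v,4).tolist() for k,v in m.items()})
for n in("top","side"):
    cv2.imwrite(f"pics/{n}0.png",camera(n)[:,:,::-1])
E
```

```text
pics
{'clock': np.float64(0.0), 'joint_pos': array([-1.304,  0.241,  0.004,  1.335,  0.   ,  1.571]), 'joint_vel': array([ 0.   , -0.001, -0.   , -0.001, -0.   ,  0.001]), 'tau': array([ 2.0000e-03, -3.7232e+01,  2.5241e+01,  1.7000e-02,  0.0000e+00,
        0.0000e+00]), 'eef_pos': array([ 0.132, -0.482,  0.23 ]), 'tool_rot': array([ 0.991,  0.133, -0.   , -0.001]), 'ft_force': array([ 0.175, -0.587, -0.228]), 'ft_torque': array([-0.025,  0.013,  0.002]), 'grip_width': np.float64(0.085)}
top {'fovy': 47.7697, 'cx': 323.9773, 'cy': 239.0157, 'k1': 0.0215, 'pose': [[-0.0176, -0.9824, 0.1858, 0.2883], [-0.9998, 0.0181, 0.0008, -0.0278], [-0.0041, -0.1858, -0.9826, 1.446], [0.0, 0.0, 0.0, 1.0]]}
side {'fovy': 51.1811, 'cx': 309.2833, 'cy': 245.3862, 'k1': -0.0747, 'pose': [[-0.8977, -0.3408, 0.2794, 0.249], [-0.4407, 0.6984, -0.564, 0.5657], [-0.0029, -0.6294, -0.7771, 0.8819], [0.0, 0.0, 0.0, 1.0]]}
wrist {'fovy': 58.7967, 'cx': 318.3955, 'cy': 239.603, 'k1': -0.0367, 'T_tool_cam': [[0.0001, -0.9651, -0.2619, 0.0664], [1.0, 0.0001, 0.0001, -0.0009], [-0.0001, -0.2619, 0.9651, -0.1432], [0.0, 0.0, 0.0, 1.0]]}
```

View pics/top0.png

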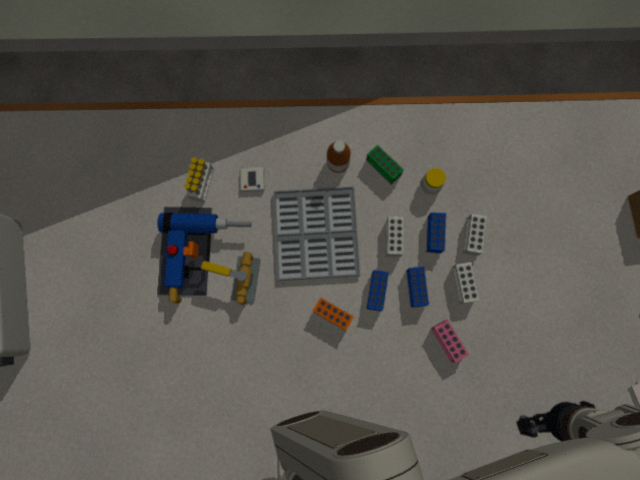

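View pics/side0.png

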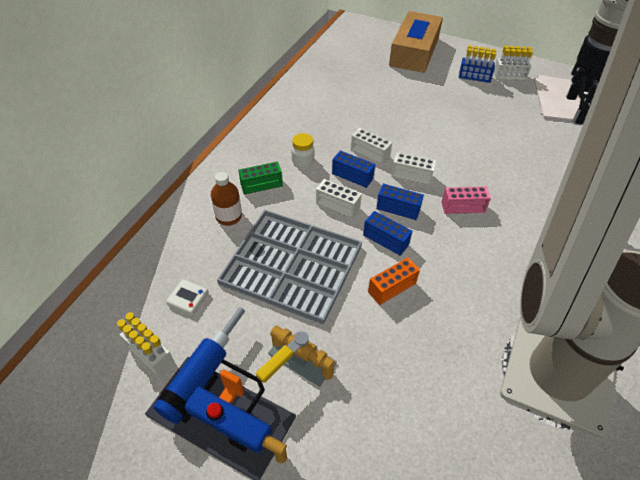

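The top view shows six candidate racks. White ones are at (395,236), (476,234) and (467,283); blue ones are at (437,232), (378,291) and (417,287). The look-alikes are green (385,163), orange (333,314) and pink (450,341). The tray is at (315,234) with its long side along world x. The gun is at (185,250), and the cock pivots at (240,272) with its lever pointing left, towards the gun.

```bash
cat > h.py <<'E'
import numpy as np,cv2
from scipy.optimize import minimize
from scipy.spatial.transform import Rotation as R
from workcell import *
def model(cam,obs=None):
    m=dict(camera_model(cam))
    if cam=="wrist":
        T=np.eye(4);T[:3,:3]=R.from_quat(obs["tool_rot"]).as_matrix();T[:3,3]=obs["eef_pos"]
        m["pose"]=T@np.array(m["T_tool_cam"])
    m["f"]=240/np.tan(np.radians(m["fovy"])/2);m["pose"]=np.array(m["pose"]);return m
def proj(m,P):
    p=(np.atleast_2d(P)-m["pose"][:3,3])@m["pose"][:3,:3];s=p[:,:2]/p[:,2:]
    s=s*(1+m["k1"]*(s**2).sum(1,keepdims=True));return s*m["f"]+[m["cx"],m["cy"]]
def ray(m,uv):
    d=(np.array(uv,float)-[m["cx"],m["cy"]])/m["f"];s=d.copy()
    for _ in range(20): s=d/(1+m["k1"]*(s@s))
    v=m["pose"][:3,:3]@np.r_[s,1];return m["pose"][:3,3],v/np.linalg.norm(v)
def at_z(m,uv,z):
    o,v=ray(m,uv);return o+v*(z-o[2])/v[2]
def tri(ms,uvs):
    A=np.zeros((3,3));b=np.zeros(3)
    for m,u in zip(ms,uvs):
        o,v=ray(m,u);Q=np.eye(3)-np.outer(v,v);A+=Q;b+=Q@o
    return np.linalg.solve(A,b)
def box(x,y,yaw,d,z=0):
    c=np.array([[i,j,k] for i in(-.5,.5) for j in(-.5,.5) for k in(0,1)])*d
    return c@R.from_euler("z",yaw).as_matrix().T+[x,y,z]
def sil(m,P):
    h=cv2.convexHull(proj(m,P).astype(np.float32));im=np.zeros((480,640),np.uint8)
    cv2.fillConvexPoly(im,np.round(h*16).astype(np.int32),1,cv2.LINE_AA,4);return im>0
def fitbox(views,d,x0,z=0):
    """views: [(model,mask)]; returns x,y,yaw,IoU"""
    def c(q):
        s=0
        for m,k in views:
            a=sil(m,box(*q[:2],q[2],d,z));s+=1-(a&k).sum()/max(1,(a|k).sum())
        return s/len(views)
    best=None
    for dy in(-.25,0,.25):
        q=np.array([x0[0],x0[1],x0[2]+dy])
        S=np.vstack([q,q+[.015,0,0],q+[0,.015,0],q+[0,0,.15]])
        r=minimize(c,q,method="Nelder-Mead",options=dict(initial_simplex=S,xatol=1e-4,fatol=1e-5,maxiter=250))
        if best is None or r.fun<best.fun:best=r
    return np.r_[best.x,1-best.fun]
def plan(x,y,z,yaw=None,obs=None,step=45):
    """rows to bring TCP to x,y,z, tool down, tool-x axis at world angle yaw (deg; mod 180)"""
    o=obs or get_obs();p=o["eef_pos"];q=R.from_quat(o["tool_rot"]);X=q.as_matrix()[:,0]
    y0=np.degrees(np.arctan2(X[1],X[0]));t=y0 if yaw is None else yaw
    d=(t-y0+90)%180-90
    rel=q.inv().apply(np.array([x,y,z])-p)*1000
    print(f"now {np.round(p,4)} yaw {y0:.1f} j6 {o['joint_pos'][5]:.2f} w {o['grip_width']*1e3:.1f} F {np.round(o['ft_force'],1)} t {o['clock']:.1f}")
    print("  tool shift mm",np.round(rel,1)," turn about tool z",round(-d,1))
E
python3 - <<'E'
from h import *
ms={c:model(c) for c in("top","side")}
for c in ms: camera(c)
D=(.1,.04,.05)
for n in("rack0","rack1","tray","valve_tip","valve_body","trigger","lockbtn","gun","full_rack","timer"):
    for c in ms:
        r=masks_of(n,c)
        print(n,c,[(round(float(i["conf"]),2),np.round(i["at"]).astype(int).tolist(),int(i["pixels"].sum())) for i in r if i["conf"]>.2])
        np.savez(f"m_{n}_{c}.npz",a=np.array([i["pixels"] for i in r]),c=[i["conf"] for i in r],at=[i["at"] for i in r])
E
```

```text
rack0 top [(0.96, [331, 315], 657), (0.85, [451, 341], 738), (0.83, [394, 239], 731), (0.79, [382, 164], 719), (0.75, [378, 289], 704), (0.73, [415, 287], 699), (0.63, [465, 284], 791), (0.59, [436, 231], 730), (0.59, [476, 232], 799)]
rack0 side [(0.96, [463, 198], 1165), (0.89, [338, 200], 1253), (0.82, [372, 146], 946), (0.79, [398, 198], 1131), (0.73, [353, 168], 1015), (0.72, [258, 176], 1112), (0.69, [390, 282], 1354), (0.66, [386, 229], 1315), (0.63, [413, 167], 1017)]
rack1 top [(0.96, [331, 315], 657), (0.85, [451, 341], 738), (0.83, [394, 239], 731), (0.79, [382, 164], 719), (0.75, [378, 289], 704), (0.73, [415, 287], 699), (0.63, [465, 284], 791), (0.59, [436, 231], 730), (0.59, [476, 232], 799)]
rack1 side [(0.96, [463, 198], 1165), (0.89, [338, 200], 1253), (0.82, [372, 146], 946), (0.79, [398, 198], 1131), (0.73, [353, 168], 1015), (0.72, [258, 176], 1112), (0.69, [390, 282], 1354), (0.66, [386, 229], 1315), (0.63, [413, 167], 1017)]
tray top []
tray side [(0.58, [292, 264], 9864)]
valve_tip top [(0.74, [222, 270], 342)]
valve_tip side [(0.91, [283, 357], 893), (0.27, [303, 148], 687)]
valve_body top [(0.71, [241, 274], 1391), (0.5, [396, 241], 752)]
valve_body side [(0.83, [295, 360], 2597), (0.39, [184, 295], 870)]
trigger top [(0.52, [188, 252], 205), (0.46, [417, 286], 722)]
trigger side [(0.75, [231, 382], 526)]
lockbtn top [(0.63, [313, 233], 7292), (0.4, [476, 235], 745)]
lockbtn side [(0.71, [225, 200], 1233), (0.66, [214, 410], 187)]
gun top [(0.86, [185, 246], 4857)]
gun side [(0.59, [222, 411], 11609)]
full_rack top [(0.57, [197, 178], 969), (0.52, [476, 233], 814), (0.29, [174, 250], 56)]
full_rack side [(0.83, [144, 343], 1681)]
timer top [(0.76, [251, 176], 577)]
timer side [(0.73, [287, 264], 9929), (0.61, [186, 297], 892)]
```

```bash
python3 - <<'E'
from h import *
ms={c:model(c) for c in("top","side")}
L=lambda n,c:np.load(f"m_{n}_{c}.npz")
D=np.array((.1,.04,.05))
for u,nm in(((395,236),"W_a"),((437,232),"B_b"),((476,234),"W_c"),((378,291),"B_d"),((417,287),"B_e"),((467,283),"W_f")):
    p=at_z(ms["top"],u,.03); v=[]
    for c in ms:
        r=L("rack0",c);e=proj(ms[c],p)[0];k=np.argmin(np.linalg.norm(r["at"]-e,axis=1));v.append((ms[c],r["a"][k]))
    print(nm,np.round(fitbox(v,D,(p[0],p[1],0)),4), [np.round(fitbox([w],D,(p[0],p[1],0)),3).tolist() for w in v])
v=[(ms["top"],L("lockbtn","top")["a"][0]),(ms["side"],L("tray","side")["a"][0])]
p=at_z(ms["top"],(315,234),.01);T=np.array((.244,.22,.02))
print("tray",np.round(fitbox(v,T,(p[0],p[1],0)),4),[np.round(fitbox([w],T,(p[0],p[1],0)),4).tolist() for w in v])
for n,u,z in(("tip",(204,266),.09),("pivot",(240,273),.09),("btn",(172,250),.078),("trig",(190,250),.104)):
    print(n,at_z(ms["top"],u,z).round(3))
print("btn tri",tri(ms.values(),[(172,250),(214,410)]).round(3))
E
```

```text
W_a [ 0.5587 -0.2142 -0.0705  0.9637] [[0.558, -0.213, -0.055, 0.983], [0.558, -0.215, -0.051, 0.977]]
B_b [ 0.5691 -0.3259 -0.0629  0.9202] [[0.569, -0.326, -0.063, 0.943], [0.569, -0.329, -0.111, 0.917]]
W_c [ 0.5612 -0.4295 -0.1939  0.9324] [[0.561, -0.428, -0.184, 0.948], [0.561, -0.431, -0.258, 0.928]]
B_d [ 0.4168 -0.1637 -0.1939  0.9444] [[0.416, -0.163, -0.195, 0.967], [0.416, -0.167, -0.17, 0.965]]
B_e [ 0.4243 -0.2704  0.0898  0.9053] [[0.423, -0.27, 0.12, 0.896], [0.425, -0.273, 0.093, 0.924]]
W_f [ 0.4313 -0.3944  0.1272  0.9279] [[0.431, -0.393, 0.15, 0.938], [0.433, -0.397, 0.14, 0.938]]
tray [ 0.577  -0.0055  0.0386  0.9724] [[0.5769, -0.0033, 0.0373, 0.9694], [0.5772, -0.0072, 0.0402, 0.9823]]
tip [0.481 0.277 0.09 ]
pivot [0.462 0.186 0.09 ]
btn [0.526 0.362 0.078]
trig [0.52  0.31  0.104]
btn tri [0.526 0.363 0.075]
```

Request:
jog_arm:
  deltas:
    - [[36, -23, 8, 0, 0, 0, 85], [36, -23, 8, 0, 0, 0, 85], [36, -23, 8, 0, 0, 0, 85], [36, -23, 8, 0, 0, 0, 85], [36, -23, 8, 0, 0, 0, 85]]

```text
clock: 1.7
eef_pos: [0.2776, -0.3255, 0.1907]
tool_rot: [0.992, 0.127, 0.001, 0.003]
ft_force: [0.4, -0.3, -0.8]
grip_width: 0.0846
```

Request:
jog_arm:
  deltas:
    - [[36, -23, 8, 0, 0, 0, 85], [36, -23, 8, 0, 0, 0, 85], [36, -23, 8, 0, 0, 0, 85], [36, -23, 8, 0, 0, 0, 85], [36, -23, 8, 0, 0, 0, 85]]

```text
clock: 2.2
eef_pos: [0.4285, -0.1625, 0.1499]
tool_rot: [0.992, 0.126, 0.003, 0.005]
ft_force: [0.8, -0.7, 0.6]
grip_width: 0.0847
```

Request:
jog_arm:
  deltas:
    - [[0, 0, 0, 0, 0, 8.5, 75], [0, 0, 0, 0, 0, 8.5, 75], [0, 0, 0, 0, 0, 8.5, 75], [0, 0, 0, 0, 0, 1, 75], [0, 0, 0, 0, 0, 0, 75]]

```text
clock: 2.7
eef_pos: [0.4326, -0.1561, 0.1484]
tool_rot: [0.994, -0.105, 0.003, 0.004]
ft_force: [-0.6, -0.1, 0.5]
grip_width: 0.075
```

```bash
python3 -c "
from h import *
plan(.417,-.164,.10,-11.1)"
```

```text
now [ 0.4326 -0.1561  0.1484] yaw -12.0 j6 3.01 w 75.0 F [-0.6 -0.1  0.5] t 2.7
  tool shift mm [-14.   10.7  48.4]  turn about tool z -0.9
```

```bash
cat >> h.py <<'E'
def plan(x,y,z,yaw,obs=None):
    """tool shift (current axes) and rotation vector to reach pose, tool down, tool x at world yaw deg (mod 360)"""
    o=obs or get_obs();p=o["eef_pos"];q=R.from_quat(o["tool_rot"]);X=q.as_matrix()[:,0]
    a=np.radians(yaw);t=R.from_matrix(np.c_[[np.cos(a),np.sin(a),0],[np.sin(a),-np.cos(a),0],[0,0,-1]])
    print(f"now {np.round(p,4)} yaw {np.degrees(np.arctan2(X[1],X[0])):.1f} j1 {o['joint_pos'][0]:.2f} j6 {o['joint_pos'][5]:.2f} w {o['grip_width']*1e3:.1f} F {np.round(o['ft_force'],1)} t {o['clock']:.1f}")
    print("  shift",np.round(q.inv().apply(np.array([x,y,z])-p)*1000,1)," turn",np.round((q.inv()*t).as_rotvec(degrees=True),1), " shift if turned first",np.round(t.inv().apply(np.array([x,y,z])-p)*1000,1))
def bays():
    c=[]
    for i in(1,-1):
        for j in(1,0,-1):
            c.append((np.array([.577,-.0055])+R.from_euler("z",.0386).as_matrix()[:2,:2]@[.06*i,.072*j]).round(4))
    return c
def racks(cams=("top",),ref=None):
    """fit all rack-shaped things not green/orange/pink"""
    out=[];D=np.array((.1,.04,.05))
    for c in cams:
        m=model(c,get_obs());im=camera(c);hsv=cv2.cvtColor(im,cv2.COLOR_RGB2HSV)
        for r in masks_of("rack0",c):
            if r["conf"]<.3: continue
            k=cv2.erode(r["pixels"].astype(np.uint8),np.ones((5,5)))>0
            h,s=np.median(hsv[k],axis=0)[:2] if k.any() else (0,0)
            p=at_z(m,r["at"],.03);f=fitbox([(m,r["pixels"])],D,(p[0],p[1],0))
            out.append((c,int(h),int(s),f));print(c,"H",int(h),"S",int(s),"pos",f[:2].round(4),"yaw",round(np.degrees(f[2]),1),"iou",f[3].round(2))
    return out
E
```

Request:
jog_arm:
  deltas:
    - [[0, 0, 0, 0, 0, -8.5, 75], [0, 0, 0, 0, 0, -8.5, 75], [0, 0, 0, 0, 0, -8.5, 75], [0, 0, 0, 0, 0, -8.5, 75], [0, 0, 0, 0, 0, -8.5, 75]]

```text
clock: 3.2
eef_pos: [0.4322, -0.1574, 0.149]
tool_rot: [0.963, 0.27, 0.002, 0.005]
ft_force: [0.3, 0.2, -0.1]
grip_width: 0.0747
```

Request:
jog_arm:
  deltas:
    - [[0, 0, 0, 0, 0, -8.5, 75], [0, 0, 0, 0, 0, -8.5, 75], [0, 0, 0, 0, 0, -8.5, 75], [0, 0, 0, 0, 0, -8.5, 75], [0, 0, 0, 0, 0, -8.5, 75]]

```text
clock: 3.7
eef_pos: [0.4316, -0.1591, 0.1496]
tool_rot: [0.797, 0.604, 0.001, 0.006]
ft_force: [-0.7, 0.7, 0.4]
grip_width: 0.0748
```

Request:
jog_arm:
  deltas:
    - [[0, 0, 0, 0, 0, -8.5, 75], [0, 0, 0, 0, 0, -8.5, 75], [0, 0, 0, 0, 0, -8.5, 75], [0, 0, 0, 0, 0, -8.5, 75], [0, 0, 0, 0, 0, -8.5, 75]]

```text
clock: 4.2
eef_pos: [0.431, -0.1608, 0.1503]
tool_rot: [0.521, 0.854, -0.002, 0.006]
ft_force: [0.2, 0.1, 0.4]
grip_width: 0.0753
```

Request:
jog_arm:
  deltas:
    - [[0, 0, 0, 0, 0, -8.5, 75], [0, 0, 0, 0, 0, -8.5, 75], [0, 0, 0, 0, 0, -8.5, 75], [0, 0, 0, 0, 0, -8.5, 75], [0, 0, 0, 0, 0, -8.5, 75]]

```text
clock: 4.7
eef_pos: [0.4304, -0.1626, 0.1509]
tool_rot: [0.172, 0.985, -0.004, 0.006]
ft_force: [-0.4, 0.4, -0.6]
grip_width: 0.0753
```

Request:
jog_arm:
  deltas:
    - [[0, 0, 0, 0, 0, -8.5, 75], [0, 0, 0, 0, 0, 0, 75]]

```text
clock: 4.9
eef_pos: [0.4302, -0.1632, 0.1512]
tool_rot: [0.097, 0.995, -0.005, 0.006]
ft_force: [0.3, 0.8, 0.6]
grip_width: 0.075
```

```bash
python3 -c "
from h import *
plan(.417,-.164,.08,168.9)
print(bays())"
```

```text
now [ 0.4302 -0.1632  0.1512] yaw 168.9 j1 -0.36 j6 -0.16 w 75.0 F [0.3 0.8 0.6] t 4.9
  shift [13.6 -2.8 71. ]  turn [-0.5  0.7 -0. ]  shift if turned first [12.8 -3.3 71.2]
[array([0.6342, 0.0688]), array([ 0.637 , -0.0032]), array([ 0.6397, -0.0751]), array([0.5143, 0.0641]), array([ 0.517 , -0.0078]), array([ 0.5198, -0.0798])]
```

Request:
jog_arm:
  deltas:
    - [[7, -1.5, 20, -0.5, 0.7, 0, 75], [6, -1.5, 40, 0, 0, 0, 75], [0, 0, 0, 0, 0, 0, 75], [0, 0, 40, 0, 0, 0, 75], [0, 0, 33, 0, 0, 0, 75]]

```text
clock: 5.4
eef_pos: [0.4245, -0.1677, 0.0229]
tool_rot: [0.101, 0.995, -0.002, 0.009]
ft_force: [-0.8, 0.1, -0.2]
grip_width: 0.0748
```

```bash
python3 -c "
from h import *
plan(.417,-.164,.018,168.9)"
```

```text
now [ 0.4245 -0.1677  0.0229] yaw 168.4 j1 -0.38 j6 -0.17 w 74.8 F [-0.8  0.1 -0.2] t 5.4
  shift [8.2 2.2 4.7]  turn [-0.1  1.  -0.5]  shift if turned first [8.1 2.2 4.9]
```

Request:
jog_arm:
  deltas:
    - [[8, 2, 4.5, 0, 1, -0.5, 75], [0, 0, 0, 0, 0, 0, 38], [0, 0, 0, 0, 0, 0, 30], [0, 0, 0, 0, 0, 0, 30], [0, 0, 0, 0, 0, 0, 30]]

```text
clock: 5.9
eef_pos: [0.4193, -0.1649, 0.0223]
tool_rot: [0.098, 0.995, -0.001, 0.001]
ft_force: [-0.6, 0.2, -2.0]
grip_width: 0.0392
```

Request:
jog_arm:
  deltas:
    - [[0, 0, 0, 0, 0, 0, 30], [0, 0, 0, 0, 0, 0, 30], [0, 0, -30, 0, 0, 0, 30], [0, 0, -40, 0, 0, 0, 30], [0, 0, -40, 0, 0, 0, 30]]

```text
clock: 6.4
eef_pos: [0.4149, -0.163, 0.1314]
tool_rot: [0.098, 0.995, 0.0, -0.005]
ft_force: [1.5, -0.3, -1.9]
grip_width: 0.0396
```

```bash
python3 -c "
from h import *
plan(.6342,.0688,.13,182.2)"
```

```text
now [ 0.4149 -0.163   0.1314] yaw 168.7 j1 -0.37 j6 -0.18 w 39.6 F [ 1.5 -0.3 -1.9] t 6.4
  shift [-169.9  270.1   -0.5]  turn [  0.   -0.6 -13.5]  shift if turned first [-228.1  223.2    1.4]
```

Request:
jog_arm:
  deltas:
    - [[0, 0, 0, 0, -0.6, -6.8, 30], [0, 0, 0, 0, 0, -6.7, 30], [-28, 27.5, 0, 0, 0, 0, 30], [-28, 27.5, 0, 0, 0, 0, 30], [-28, 27.5, 0, 0, 0, 0, 30]]

```text
clock: 6.9
eef_pos: [0.4986, -0.08, 0.1403]
tool_rot: [-0.019, 1.0, -0.004, 0.007]
ft_force: [1.5, -0.4, -1.9]
grip_width: 0.0391
```

Request:
jog_arm:
  deltas:
    - [[-28, 27.5, 0, 0, 0, 0, 30], [-28, 27.5, 0, 0, 0, 0, 30], [-28, 27.5, 0, 0, 0, 0, 30], [-28, 27.5, 0, 0, 0, 0, 30], [-14, 14, 0, 0, 0, 0, 30]]

```text
clock: 7.4
eef_pos: [0.6243, 0.0562, 0.1403]
tool_rot: [-0.02, 1.0, -0.004, 0.007]
ft_force: [-1.1, -0.7, -1.6]
grip_width: 0.0391
```

Request:
jog_arm:
  deltas:
    - [[0, 0, 0, 0, 0, 0, 30]]

```text
clock: 7.5
eef_pos: [0.6257, 0.0587, 0.1395]
tool_rot: [-0.022, 1.0, -0.003, 0.007]
ft_force: [-0.8, -0.3, -1.7]
grip_width: 0.0393
```

```bash
python3 -c "
from h import *
plan(.6362,.0688,.028,182.2)
m=model('side');cv2.imwrite('pics/s1.png',cv2.resize(camera('side')[150:390,120:440,::-1],None,fx=2,fy=2))"
```

```text
now [0.6257 0.0587 0.1395] yaw -177.5 j1 0.10 j6 0.05 w 39.3 F [-0.8 -0.3 -1.7] t 7.5
  shift [ -9.4  10.4 111.6]  turn [-0.4  0.8  0.3]  shift if turned first [-10.9   9.7 111.5]
```

View pics/s1.png

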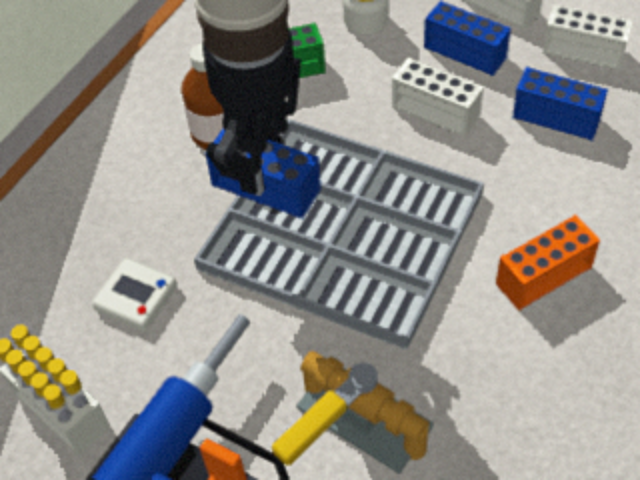

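The blue rack is held level over the far bays of the tray, at about (265,175) in this crop. Next I correct the pose and lower it.

Request:
jog_arm:
  deltas:
    - [[-11, 10, 0, -0.4, 0.8, 0.3, 30], [0, 0, 25, 0, 0, 0, 30], [0, 0, 25, 0, 0, 0, 30], [0, 0, 20, 0, 0, 0, 30], [0, 0, 0, 0, 0, 0, 30]]

```text
clock: 8.05
eef_pos: [0.6312, 0.0633, 0.0679]
tool_rot: [-0.016, 1.0, -0.001, -0.003]
ft_force: [-0.6, -0.0, -1.2]
grip_width: 0.039
```

```bash
python3 -c "
from h import *
plan(.6362,.0688,.028,182.2)"
```

```text
now [0.6312 0.0633 0.0679] yaw -178.1 j1 0.10 j6 0.07 w 39.0 F [-0.6 -0.  -1.2] t 8.1
  shift [-5.5  5.4 39.9]  turn [-0.1 -0.3 -0.3]  shift if turned first [-5.3  5.3 39.9]
```

Request:
jog_arm:
  deltas:
    - [[-6, 6, 10, 0, 0, -0.3, 30], [0, 0, 14, 0, 0, 0, 30], [0, 0, 9, 0, 0, 0, 30], [0, 0, 5, 0, 0, 0, 30], [0, 0, 0, 0, 0, 0, 30]]

```text
clock: 8.55
eef_pos: [0.6378, 0.068, 0.0299]
tool_rot: [-0.018, 1.0, -0.001, -0.002]
ft_force: [-0.7, 0.4, -1.6]
grip_width: 0.039
```

```bash
python3 -c "
from h import *
plan(.6362,.0688,.027,182.2)"
```

```text
now [0.6378 0.068  0.0299] yaw -178.0 j1 0.11 j6 0.07 w 39.0 F [-0.7  0.4 -1.6] t 8.6
  shift [1.5 0.9 2.9]  turn [-0.2 -0.2 -0.2]  shift if turned first [1.5 0.9 2.9]
```

Request:
jog_arm:
  deltas:
    - [[1, 1, 2.5, 0, 0, 0, 30], [0, 0, 1.5, 0, 0, 0, 30], [0, 0, 0, 0, 0, 0, 46], [0, 0, 0, 0, 0, 0, 52], [0, 0, 0, 0, 0, 0, 52]]

```text
clock: 9.05
eef_pos: [0.6385, 0.0694, 0.0281]
tool_rot: [-0.018, 1.0, -0.001, 0.001]
ft_force: [0.4, -0.9, 0.8]
grip_width: 0.0518
```

Request:
jog_arm:
  deltas:
    - [[0, 0, -20, 0, 0, 0, 52], [0, 0, -40, 0, 0, 0, 52], [0, 0, -40, 0, 0, 0, 70], [0, 0, 0, 0, 0, 0, 75]]

```text
clock: 9.45
eef_pos: [0.6379, 0.0695, 0.131]
tool_rot: [-0.018, 1.0, -0.001, -0.0]
ft_force: [0.9, 0.3, 0.8]
grip_width: 0.0746
```

```bash
python3 -c "
from h import *
racks(('top','side'))
plan(.5587,-.2142,.13,176)"
```

```text
top H 30 S 20 pos [ 0.5586 -0.2141] yaw -3.8 iou 0.98
top H 171 S 117 pos [ 0.2838 -0.3441] yaw 27.3 iou 0.94
top H 33 S 21 pos [ 0.4329 -0.3933] yaw 7.6 iou 0.93
top H 33 S 21 pos [ 0.5629 -0.4278] yaw -9.6 iou 0.95
top H 68 S 177 pos [ 0.7639 -0.1959] yaw 42.0 iou 0.92
top H 12 S 204 pos [ 0.3568 -0.0458] yaw 56.8 iou 0.86
top H 109 S 186 pos [ 0.4232 -0.2693] yaw 4.1 iou 0.96
top H 109 S 196 pos [ 0.5689 -0.3256] yaw -3.1 iou 0.97
side H 35 S 16 pos [ 0.5597 -0.217 ] yaw -3.7 iou 0.97
side H 110 S 216 pos [ 0.569  -0.3285] yaw -4.6 iou 0.95
side H 110 S 215 pos [0.6379 0.0655] yaw 1.8 iou 0.95
side H 34 S 16 pos [ 0.5633 -0.4315] yaw -12.0 iou 0.93
side H 12 S 233 pos [ 0.3575 -0.0482] yaw 62.7 iou 0.92
side H 67 S 194 pos [ 0.7592 -0.2291] yaw -40.3 iou 0.61
side H 34 S 16 pos [ 0.4326 -0.3959] yaw 8.0 iou 0.97
side H 110 S 216 pos [ 0.4246 -0.2714] yaw 7.3 iou 0.95
side H 170 S 127 pos [ 0.284  -0.3449] yaw 29.3 iou 0.97
now [0.633  0.069  0.1229] yaw -178.0 j1 0.11 j6 0.07 w 74.8 F [-0.3  0.2  1. ] t 9.7
  shift [  84.5 -280.3   -4.9]  turn [-0.2 -0.8  6. ]  shift if turned first [  54.4 -287.6   -7.1]
```

Request:
jog_arm:
  deltas:
    - [[0, 0, -3, 0, -0.8, 6, 75], [7, -36, 0, 0, 0, 0, 75], [7, -36, 0, 0, 0, 0, 75], [7, -36, 0, 0, 0, 0, 75], [7, -36, 0, 0, 0, 0, 75]]

```text
clock: 10.15
eef_pos: [0.5895, -0.071, 0.1165]
tool_rot: [0.031, 0.999, -0.002, -0.008]
ft_force: [0.5, -0.0, 0.1]
grip_width: 0.0749
```

Request:
jog_arm:
  deltas:
    - [[7, -36, 0, 0, 0, 0, 75], [7, -36, 0, 0, 0, 0, 75], [7, -36, 0, 0, 0, 0, 75], [5, -30, 0, 0, 0, 0, 75], [0, 0, 0, 0, 0, 0, 75]]

```text
clock: 10.65
eef_pos: [0.5452, -0.2148, 0.1075]
tool_rot: [0.034, 0.999, -0.0, -0.016]
ft_force: [-0.2, -0.1, -0.3]
grip_width: 0.0753
```

```bash
python3 -c "
from h import *
plan(.5587,-.2145,.018,176.2)"
```

```text
now [ 0.5452 -0.2148  0.1075] yaw 176.1 j1 -0.37 j6 -0.30 w 75.3 F [-0.2 -0.1 -0.3] t 10.7
  shift [-16.4   1.3  89. ]  turn [-0.1 -1.9 -0.1]  shift if turned first [-13.4   1.2  89.5]
```

Request:
jog_arm:
  deltas:
    - [[-14, 1, 0, 0, -1.9, 0, 75], [0, 0, 30, 0, 0, 0, 75], [0, 0, 30, 0, 0, 0, 75], [0, 0, 24, 0, 0, 0, 75], [0, 0, 0, 0, 0, 0, 75]]

```text
clock: 11.15
eef_pos: [0.5552, -0.2125, 0.014]
tool_rot: [0.035, 0.999, 0.002, -0.004]
ft_force: [-0.9, 1.2, -0.6]
grip_width: 0.0748
```

```bash
python3 -c "
from h import *
plan(.5587,-.2145,.018,176.2)"
```

```text
now [ 0.5552 -0.2125  0.014 ] yaw 176.0 j1 -0.37 j6 -0.30 w 74.8 F [-0.9  1.2 -0.6] t 11.2
  shift [-3.6 -1.7 -4. ]  turn [ 0.2 -0.5 -0.2]  shift if turned first [-3.6 -1.7 -4. ]
```

Grip, lift, then travel to bay (.637,-.0032).

Request:
jog_arm:
  deltas:
    - [[-3.5, -2, -7, 0, -0.5, 0, 75], [0, 0, 0, 0, 0, 0, 38], [0, 0, 0, 0, 0, 0, 30], [0, 0, 0, 0, 0, 0, 30], [0, 0, 0, 0, 0, 0, 30]]

```text
clock: 11.65
eef_pos: [0.561, -0.2143, 0.0247]
tool_rot: [0.034, 0.999, 0.001, 0.002]
ft_force: [0.2, -0.8, -0.3]
grip_width: 0.0386
```

Request:
jog_arm:
  deltas:
    - [[0, 0, 0, 0, 0, 0, 30], [0, 0, -30, 0, 0, 0, 30], [0, 0, -40, 0, 0, 0, 30], [0, 0, -40, 0, 0, 0, 30], [0, 0, -10, 0, 0, -6, 30]]

```text
clock: 12.15
eef_pos: [0.5579, -0.2137, 0.1459]
tool_rot: [-0.019, 1.0, 0.003, -0.001]
ft_force: [0.5, -0.8, -1.1]
grip_width: 0.0388
```

```bash
python3 -c "
from h import *
plan(.637,-.0032,.13,182.2)"
```

```text
now [ 0.5579 -0.2137  0.1459] yaw -177.8 j1 -0.37 j6 -0.41 w 38.8 F [ 0.5 -0.8 -1.1] t 12.2
  shift [-87.2 207.2  16.8]  turn [ 0.3 -0.1  0. ]  shift if turned first [-87.2 207.3  15.9]
```

Request:
jog_arm:
  deltas:
    - [[-14.5, 34.5, 0, 0, 0, 0, 30], [-14.5, 34.5, 0, 0, 0, 0, 30], [-14.5, 34.5, 0, 0, 0, 0, 30], [-14.5, 34.5, 0, 0, 0, 0, 30], [-14.5, 34.5, 0, 0, 0, 0, 30]]

```text
clock: 12.65
eef_pos: [0.6268, -0.0404, 0.1519]
tool_rot: [-0.014, 1.0, 0.001, 0.003]
ft_force: [0.3, -0.6, -0.5]
grip_width: 0.0392
```

Request:
jog_arm:
  deltas:
    - [[-14.5, 34.5, 0, 0, 0, 0, 30], [0, 0, 0, 0, 0, 0, 30], [0, 0, 0, 0, 0, 0, 30]]

```text
clock: 12.95
eef_pos: [0.6417, 0.0016, 0.1516]
tool_rot: [-0.018, 1.0, 0.001, 0.003]
ft_force: [-0.6, -0.2, -0.2]
grip_width: 0.0392
```

```bash
python3 -c "
from h import *
plan(.639,-.0032,.030,182.2)"
```

```text
now [0.6417 0.0016 0.1516] yaw -178.0 j1 0.00 j6 -0.03 w 39.2 F [-0.6 -0.2 -0.2] t 12.9
  shift [  3.7  -4.9 121.6]  turn [ 0.1  0.4 -0.2]  shift if turned first [  2.9  -4.6 121.6]
```

Request:
jog_arm:
  deltas:
    - [[3, -5, 20, 0, 0.4, -0.2, 30], [0, 0, 30, 0, 0, 0, 30], [0, 0, 25, 0, 0, 0, 30], [0, 0, 10, 0, 0, 0, 30], [0, 0, 0, 0, 0, 0, 30]]

```text
clock: 13.45
eef_pos: [0.6385, -0.0082, 0.0658]
tool_rot: [-0.017, 1.0, 0.001, 0.001]
ft_force: [-0.7, 0.4, -1.2]
grip_width: 0.0392
```

```bash
python3 -c "
from h import *
plan(.639,-.0032,.030,182.2)"
```

```text
now [ 0.6385 -0.0082  0.0658] yaw -178.1 j1 -0.01 j6 -0.05 w 39.2 F [-0.7  0.4 -1.2] t 13.4
  shift [-0.6  5.  35.8]  turn [ 0.1  0.1 -0.3]  shift if turned first [-0.6  5.  35.8]
```

Request:
jog_arm:
  deltas:
    - [[-0.5, 5, 10, 0, 0, -0.3, 30], [0, 0, 14, 0, 0, 0, 30], [0, 0, 9, 0, 0, 0, 30], [0, 0, 3, 0, 0, 0, 30], [0, 0, 1, 0, 0, 0, 30]]

```text
clock: 13.95
eef_pos: [0.6413, -0.004, 0.0295]
tool_rot: [-0.019, 1.0, 0.001, 0.004]
ft_force: [-0.5, 0.4, -1.4]
grip_width: 0.039
```

```bash
python3 -c "
from h import *
plan(.639,-.0032,.029,182.2)"
```

```text
now [ 0.6413 -0.004   0.0295] yaw -177.8 j1 -0.01 j6 -0.04 w 39.0 F [-0.5  0.4 -1.4] t 13.9
  shift [2.2 0.8 0.4]  turn [ 0.1  0.4 -0. ]  shift if turned first [2.2 0.8 0.5]
```

Request:
jog_arm:
  deltas:
    - [[2, 0, 0.5, 0, 0, 0, 30], [0, 0, 0, 0, 0, 0, 46], [0, 0, 0, 0, 0, 0, 52], [0, 0, -20, 0, 0, 0, 52], [0, 0, -40, 0, 0, 0, 52]]

```text
clock: 14.45
eef_pos: [0.6351, -0.0039, 0.0854]
tool_rot: [-0.019, 1.0, 0.001, -0.001]
ft_force: [0.6, -0.7, -0.1]
grip_width: 0.0517
```

Request:
jog_arm:
  deltas:
    - [[0, 0, -45, 0, 0, 0, 70], [0, 0, -5, 0, 0, -3.3, 75], [25, -28.5, 0, 0, 0, 0, 75], [25, -28.5, 0, 0, 0, 0, 75], [25, -28.5, 0, 0, 0, 0, 75]]

```text
clock: 14.95
eef_pos: [0.5768, -0.0947, 0.1477]
tool_rot: [-0.054, 0.999, -0.0, 0.011]
ft_force: [1.4, -0.1, 0.0]
grip_width: 0.0752
```

Request:
jog_arm:
  deltas:
    - [[25, -28.5, 0, 0, 0, 0, 75], [25, -28.5, 0, 0, 0, 0, 75], [25, -28.5, 0, 0, 0, 0, 75], [25, -28.5, 0, 0, 0, 0, 75], [25, -28.5, 0, 0, 0, 0, 75]]

```text
clock: 15.45
eef_pos: [0.4655, -0.2558, 0.1499]
tool_rot: [-0.055, 0.998, -0.002, 0.015]
ft_force: [0.4, -0.8, -0.0]
grip_width: 0.0753
```

Request:
jog_arm:
  deltas:
    - [[0, 0, 0, 0, 0, 0, 75]]

```text
clock: 15.55
eef_pos: [0.4631, -0.2592, 0.1507]
tool_rot: [-0.052, 0.999, -0.003, 0.015]
ft_force: [-0.0, -0.4, -0.8]
grip_width: 0.0749
```

```bash
python3 -c "
from h import *
racks(('side',))
plan(.424,-.2705,.018,185.3)"
```

```text
side H 12 S 234 pos [ 0.3573 -0.0477] yaw 63.2 iou 0.89
side H 110 S 216 pos [ 0.5679 -0.3295] yaw -3.7 iou 0.98
side H 67 S 196 pos [ 0.7605 -0.197 ] yaw 42.5 iou 0.95
side H 110 S 214 pos [0.6382 0.0651] yaw 1.5 iou 0.97
side H 34 S 16 pos [ 0.5723 -0.4331] yaw -14.3 iou 0.75
side H 34 S 16 pos [ 0.4335 -0.397 ] yaw 7.6 iou 0.96
side H 110 S 216 pos [ 0.4241 -0.271 ] yaw 6.9 iou 0.94
side H 170 S 127 pos [ 0.2862 -0.3475] yaw 26.8 iou 0.92
side H 35 S 16 pos [ 0.6394 -0.0079] yaw 2.9 iou 0.98
now [ 0.4654 -0.2568  0.1508] yaw -173.8 j1 -0.51 j6 -0.62 w 74.9 F [ 0.3 -0.2  0.7] t 15.7
  shift [ 46.8  -8.3 131.4]  turn [-0.4  1.8  0.8]  shift if turned first [ 42.5  -9.9 132.8]
```

Request:
jog_arm:
  deltas:
    - [[22, -5, 10, -0.4, 1.8, 0.3, 75], [22, -5, 20, 0, 0, 0, 75], [0, 0, 20, 0, 0, 0, 75], [0, 0, 30, 0, 0, 0, 75], [0, 0, 10, 0, 0, 0, 75]]

```text
clock: 16.15
eef_pos: [0.4236, -0.2694, 0.0587]
tool_rot: [-0.055, 0.998, -0.001, 0.0]
ft_force: [0.3, -0.1, -0.4]
grip_width: 0.0751
```

```bash
python3 -c "
from h import *
plan(.424,-.2705,.022,185.6)"
```

```text
now [ 0.4236 -0.2694  0.0587] yaw -173.7 j1 -0.57 j6 -0.68 w 75.1 F [ 0.3 -0.1 -0.4] t 16.1
  shift [-0.3 -1.1 36.7]  turn [-0.1  0.   0.7]  shift if turned first [-0.3 -1.2 36.7]
```

Request:
jog_arm:
  deltas:
    - [[0, -1, 18, 0, 0, 0.5, 75], [0, 0, 17, 0, 0, 0, 75], [0, 0, 0, 0, 0, 0, 38], [0, 0, 0, 0, 0, 0, 30], [0, 0, 0, 0, 0, 0, 30]]

```text
clock: 16.65
eef_pos: [0.4242, -0.2677, 0.0225]
tool_rot: [-0.054, 0.999, -0.0, -0.002]
ft_force: [0.2, -0.2, -0.9]
grip_width: 0.0387
```

Request:
jog_arm:
  deltas:
    - [[0, 0, 0, 0, 0, 0, 30], [0, 0, 0, 0, 0, 0, 30]]

```text
clock: 16.85
eef_pos: [0.4253, -0.268, 0.024]
tool_rot: [-0.054, 0.999, -0.001, -0.001]
ft_force: [0.2, -0.8, -1.3]
grip_width: 0.039
```

Request:
jog_arm:
  deltas:
    - [[0, 0, -30, 0, 0, 0, 30], [0, 0, -40, 0, 0, 0, 30], [0, 0, -40, 0, 0, 0, 30], [0, 0, -15, 0, 0, 3.5, 30], [-32, 27, 0, 0, 0, 0, 30]]

```text
clock: 17.35
eef_pos: [0.4533, -0.241, 0.1544]
tool_rot: [-0.019, 1.0, -0.001, -0.002]
ft_force: [1.8, -0.5, -1.3]
grip_width: 0.0391
```

Request:
jog_arm:
  deltas:
    - [[-32, 27, 0, 0, 0, 0, 30], [-32, 27, 0, 0, 0, 0, 30], [-32, 27, 0, 0, 0, 0, 30], [-32, 27, 0, 0, 0, 0, 30], [-32, 27, 0, 0, 0, 0, 30]]

```text
clock: 17.85
eef_pos: [0.6138, -0.0979, 0.1587]
tool_rot: [-0.016, 1.0, -0.003, 0.001]
ft_force: [1.4, -0.3, -1.1]
grip_width: 0.039
```

Request:
jog_arm:
  deltas:
    - [[-18, 14, 0, 0, 0, 0, 30], [0, 0, 0, 0, 0, 0, 30], [0, 0, 0, 0, 0, 0, 30]]

```text
clock: 18.15
eef_pos: [0.6353, -0.0775, 0.1581]
tool_rot: [-0.019, 1.0, -0.002, 0.002]
ft_force: [-0.4, 0.5, -1.5]
grip_width: 0.0394
```

```bash
python3 -c "
from h import *
plan(.6397,-.0751,.030,182.2)"
```

```text
now [ 0.6353 -0.0775  0.1581] yaw -177.8 j1 -0.12 j6 -0.16 w 39.4 F [-0.4  0.5 -1.5] t 18.1
  shift [ -3.9   2.9 128.1]  turn [-0.3  0.3  0. ]  shift if turned first [ -4.5   2.2 128.1]
```

Request:
jog_arm:
  deltas:
    - [[-5, 2, 20, -0.3, 0.3, 0, 30], [0, 0, 30, 0, 0, 0, 30], [0, 0, 25, 0, 0, 0, 30], [0, 0, 15, 0, 0, 0, 30], [0, 0, 0, 0, 0, 0, 30]]

```text
clock: 18.65
eef_pos: [0.6363, -0.08, 0.0614]
tool_rot: [-0.016, 1.0, 0.0, -0.002]
ft_force: [-1.7, -0.5, -1.5]
grip_width: 0.039
```

```bash
python3 -c "
from h import *
plan(.6407,-.0751,.029,182.2)"
```

```text
now [ 0.6363 -0.08    0.0614] yaw -178.2 j1 -0.13 j6 -0.16 w 39.0 F [-1.7 -0.5 -1.5] t 18.6
  shift [-4.7  4.8 32.4]  turn [ 0.  -0.3 -0.4]  shift if turned first [-4.5  4.8 32.4]
```

Request:
jog_arm:
  deltas:
    - [[-4.5, 5, 10, 0, -0.3, -0.4, 30], [0, 0, 12, 0, 0, 0, 30], [0, 0, 8, 0, 0, 0, 30], [0, 0, 2, 0, 0, 0, 30], [0, 0, 1, 0, 0, 0, 30]]

```text
clock: 19.15
eef_pos: [0.6407, -0.0764, 0.0263]
tool_rot: [-0.018, 1.0, 0.0, 0.001]
ft_force: [1.0, 0.1, 1.4]
grip_width: 0.0393
```

```bash
python3 -c "
from h import *
plan(.6407,-.0751,.028,182.2)"
```

```text
now [ 0.6407 -0.0764  0.0263] yaw -177.9 j1 -0.12 j6 -0.16 w 39.3 F [1.  0.1 1.4] t 19.1
  shift [-0.   1.3 -1.7]  turn [ 0.   0.1 -0.1]  shift if turned first [-0.   1.3 -1.7]
```

Request:
jog_arm:
  deltas:
    - [[0, 0, 0, 0, 0, 0, 46], [0, 0, 0, 0, 0, 0, 52], [0, 0, -20, 0, 0, 0, 52], [0, 0, -40, 0, 0, 0, 52], [0, 0, -40, 0, 0, 0, 70]]

```text
clock: 19.65
eef_pos: [0.6376, -0.0759, 0.1246]
tool_rot: [-0.018, 1.0, 0.001, -0.004]
ft_force: [0.4, 0.1, 0.9]
grip_width: 0.0649
```

Request:
jog_arm:
  deltas:
    - [[0, 0, -5, 0, 0, 0, 75], [11.5, -35.5, 0, 0, 0, 0, 75], [11.5, -35.5, 0, 0, 0, 0, 75], [11.5, -35.5, 0, 0, 0, 0, 75], [11.5, -35.5, 0, 0, 0, 0, 75]]

```text
clock: 20.15
eef_pos: [0.6055, -0.2185, 0.1422]
tool_rot: [-0.024, 1.0, -0.001, 0.009]
ft_force: [0.9, 0.1, -0.4]
grip_width: 0.075
```

Request:
jog_arm:
  deltas:
    - [[11.5, -35.5, 0, 0, 0, 0, 75], [11.5, -35.5, 0, 0, 0, 0, 75], [11.5, -35.5, 0, 0, 0, 0, 75], [0, 0, 0, 0, 0, 6, 75], [0, 0, 0, 0, 0, 0, 75]]

```text
clock: 20.65
eef_pos: [0.5732, -0.3371, 0.1433]
tool_rot: [0.033, 0.999, -0.002, 0.011]
ft_force: [0.2, -0.4, 0.2]
grip_width: 0.0752
```

```bash
python3 -c "
from h import *
racks(('side',))
plan(.5685,-.3275,.022,176.1)"
```

```text
side H 170 S 127 pos [ 0.2834 -0.3467] yaw 32.1 iou 0.97
side H 35 S 16 pos [ 0.6397 -0.0087] yaw 2.8 iou 0.94
side H 110 S 214 pos [0.6378 0.0655] yaw 0.9 iou 0.94
side H 67 S 196 pos [ 0.7609 -0.198 ] yaw 42.4 iou 0.96
side H 34 S 16 pos [ 0.5615 -0.4311] yaw -16.1 iou 0.9
side H 110 S 216 pos [ 0.6432 -0.082 ] yaw 0.4 iou 0.96
side H 110 S 216 pos [ 0.6072 -0.3088] yaw -5.9 iou 0.95
side H 12 S 234 pos [ 0.3575 -0.0472] yaw 61.0 iou 0.93
side H 34 S 16 pos [ 0.4336 -0.3978] yaw 7.5 iou 0.95
now [ 0.5734 -0.3363  0.1433] yaw 176.4 j1 -0.53 j6 -0.47 w 75.1 F [-0.3 -0.2 -0.2] t 20.8
  shift [  8.1   8.9 121.1]  turn [-0.2  1.2  0.3]  shift if turned first [  5.5   8.4 121.3]
```

Request:
jog_arm:
  deltas:
    - [[-16, 17, 0, -0.2, 1.2, 2, 75], [-15, 16, 0, 0, 0, 0, 75], [0, 0, 40, 0, 0, 0, 75], [0, 0, 25, 0, 0, 0, 75], [0, 0, 0, 0, 0, 0, 75]]

```text
clock: 21.25
eef_pos: [0.6118, -0.2998, 0.0796]
tool_rot: [0.041, 0.999, -0.001, 0.003]
ft_force: [-0.9, -0.2, -1.2]
grip_width: 0.0751
```

```bash
python3 -c "
from h import *
o=get_obs()
plan(.607,-.307,.022,174.5)
m=model('wrist',o);im=camera('wrist')
for z in(0,):
  for a,b in zip(*[iter(proj(m,box(.607,-.307,np.radians(-5.5),np.array((.1,.04,.05)))))]*2): cv2.line(im,tuple(a.astype(int)),tuple(b.astype(int)),(255,0,0),2)
cv2.imwrite('pics/w1.png',im[:,:,::-1])
r=racks(('top',))"
```

```text
now [ 0.6118 -0.2998  0.0796] yaw 175.3 j1 -0.46 j6 -0.37 w 75.1 F [-0.9 -0.2 -1.2] t 21.2
  shift [ 4.5 -7.5 57.6]  turn [-0.1  0.3  0.8]  shift if turned first [ 4.1 -7.7 57.6]
top H 109 S 180 pos [ 0.6439 -0.075 ] yaw -0.3 iou 0.95
top H 171 S 109 pos [ 0.2745 -0.3656] yaw -3.7 iou 0.36
top H 33 S 20 pos [ 0.4311 -0.4058] yaw -17.8 iou 0.44
top H 109 S 174 pos [0.6379 0.0703] yaw 2.5 iou 0.94
top H 30 S 21 pos [ 0.6382 -0.0027] yaw 3.6 iou 0.94
top H 33 S 17 pos [ 0.5598 -0.4445] yaw -32.6 iou 0.29
top H 68 S 181 pos [ 0.7626 -0.1949] yaw 42.5 iou 0.94
```

View pics/w1.png

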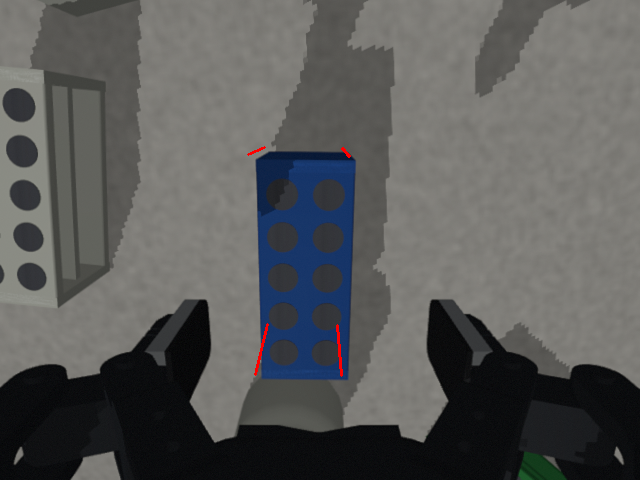

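The wrist view shows the knocked blue rack at (306,265), between the open fingers and slightly left of their middle. The pot lies beyond its far end at (290,405).

Request:
jog_arm:
  deltas:
    - [[4, -5, 18, 0, 0.3, 0.8, 75], [0, 0, 20, 0, 0, 0, 75], [0, 0, 16, 0, 0, 0, 75], [0, 0, 0, 0, 0, 0, 38], [0, 0, 0, 0, 0, 0, 30]]

```text
clock: 21.9
eef_pos: [0.6166, -0.3105, 0.0417]
tool_rot: [0.049, 0.999, -0.006, 0.012]
ft_force: [1.1, 7.0, 3.0]
grip_width: 0.0473
```

Request:
jog_arm:
  deltas:
    - [[0, 0, 0, 0, 0, 0, 30], [0, 0, 0, 0, 0, 0, 30], [0, 0, 0, 0, 0, 0, 30]]

```text
clock: 22.2
eef_pos: [0.6184, -0.3114, 0.0459]
tool_rot: [0.048, 0.999, -0.007, 0.015]
ft_force: [0.0, 0.5, -1.3]
grip_width: 0.0378
```

Request:
jog_arm:
  deltas:
    - [[0, 0, -30, 0, 0, 0, 30], [0, 0, -40, 0, 0, 0, 30], [0, 0, -40, 0, 0, 0, 30], [0, 0, -15, 0, 0, -7.7, 30]]

```text
clock: 22.6
eef_pos: [0.6119, -0.3084, 0.1702]
tool_rot: [-0.02, 1.0, -0.006, 0.009]
ft_force: [1.2, -1.1, -0.6]
grip_width: 0.0378
```

```bash
python3 -c "
from h import *
plan(.5143,.0641,.15,182.2)"
```

```text
now [ 0.6119 -0.3084  0.1702] yaw -177.7 j1 -0.47 j6 -0.51 w 37.8 F [ 1.2 -1.1 -0.6] t 22.6
  shift [ 82.7 376.4  13.9]  turn [-0.7  1.1  0.1]  shift if turned first [ 83.2 376.   20.2]
```

```bash
python3 -c "
from h import *
cv2.imwrite('pics/s2.png',cv2.resize(camera('side')[60:300,220:540,::-1],None,fx=2,fy=2))"
```

```text
(no output)
```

View pics/s2.png

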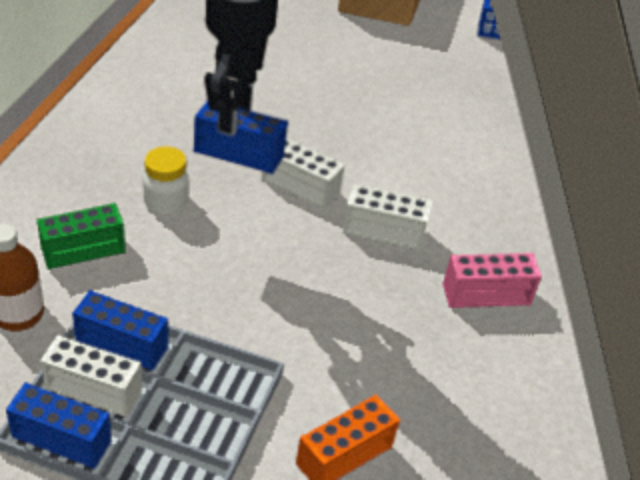

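The rack is held level above the bench at (240,135). The three placed racks sit properly in their bays at (120,325), (92,365) and (60,420). The fingers hold this one higher than the others, so I'll measure it before placing.

Request:
jog_arm:
  deltas:
    - [[8, 37, 0, 0, 0, 0, 30], [8, 37, 0, 0, 0, 0, 30], [8, 37, 0, 0, 0, 0, 30], [8, 37, 0, 0, 0, 0, 30], [8, 37, 0, 0, 0, 0, 30]]

```text
clock: 23.15
eef_pos: [0.564, -0.1262, 0.1651]
tool_rot: [-0.013, 1.0, -0.008, 0.011]
ft_force: [0.9, 0.6, -0.7]
grip_width: 0.0381
```

Request:
jog_arm:
  deltas:
    - [[8, 37, 0, 0, 0, 0, 30], [8, 37, 0, 0, 0, 0, 30], [8, 37, 0, 0, 0, 0, 30], [8, 37, 0, 0, 0, 0, 30], [0, 0, 0, 0, 0, 0, 30]]

```text
clock: 23.65
eef_pos: [0.5225, 0.0304, 0.1578]
tool_rot: [-0.009, 1.0, -0.007, 0.008]
ft_force: [-0.6, -0.4, -1.5]
grip_width: 0.0382
```

Request:
jog_arm:
  deltas:
    - [[0, 0, 0, 0, 0, 0, 30], [0, 0, 0, 0, 0, 0, 30]]

```text
clock: 23.85
eef_pos: [0.5218, 0.0308, 0.1569]
tool_rot: [-0.009, 1.0, -0.008, 0.008]
ft_force: [-0.5, 0.4, -1.1]
grip_width: 0.0385
```

```bash
python3 - <<'E'
from h import *
o=get_obs();plan(.524,.0641,.06,182.2)
m=model('side');im=camera('side');e=proj(m,o['eef_pos']+[0,0,.0])[0]
D=np.array((.1,.04,.05))
r=min(masks_of('rack0','side'),key=lambda r:np.linalg.norm(r['at']-e))
print(r['conf'],r['at'],e,r['pixels'].sum())
k=cv2.morphologyEx(r['pixels'].astype(np.uint8),cv2.MORPH_CLOSE,np.ones((9,9)))>0
for dz in(.015,.02,.025,.03,.035,.04,.045):
    f=fitbox([(m,k)],D,(o['eef_pos'][0]-.008,o['eef_pos'][1],.04),o['eef_pos'][2]-dz);print(dz,(f[:2]-o['eef_pos'][:2]).round(4),np.degrees(f[2]).round(1),f[3].round(3))
E
```

```text
now [0.5218 0.0308 0.1569] yaw -178.9 j1 0.07 j6 0.05 w 38.5 F [-0.5  0.4 -1.1] t 23.9
  shift [-1.3 34.8 96.4]  turn [-0.9  0.9 -1.1]  shift if turned first [-3.5 33.2 96.9]
0.87 [315.0, 250.1] [305.53900967 239.91381542] 1411
0.015 [-0.0192  0.0181] 0.6 0.713
0.02 [-0.0169  0.0152] 0.7 0.722
0.025 [-0.0152  0.0122] 2.3 0.733
0.03 [-0.0143  0.0079] 1.7 0.741
0.035 [-0.0122  0.0043] 2.3 0.753
0.04 [-0.0103  0.0012] 2.1 0.761
0.045 [-0.0088 -0.0025] 2.4 0.768
```

Request:
jog_arm:
  deltas:
    - [[-4, 17, 0, -0.5, 0.5, -1.1, 30], [0, 17, 20, 0, 0, 0, 30], [0, 0, 30, 0, 0, 0, 30], [0, 0, 15, 0, 0, 0, 30], [0, 0, 0, 0, 0, 0, 30]]

```text
clock: 24.45
eef_pos: [0.5305, 0.0637, 0.0909]
tool_rot: [-0.015, 1.0, -0.002, 0.006]
ft_force: [-0.5, -0.2, -1.6]
grip_width: 0.0375
```

```bash
python3 -c "
from h import *
plan(.525,.0641,.047,182.2)"
```

```text
now [0.5305 0.0637 0.0909] yaw -178.2 j1 0.12 j6 0.09 w 37.5 F [-0.5 -0.2 -1.6] t 24.4
  shift [ 5.9  0.7 43.8]  turn [-0.2  0.7 -0.5]  shift if turned first [ 5.4  0.6 43.9]
```

Request:
jog_arm:
  deltas:
    - [[5.5, 1.5, 15, 0, 0, -0.4, 30], [0, 0, 15, 0, 0, 0, 30], [0, 0, 9, 0, 0, 0, 30], [0, 0, 3, 0, 0, 0, 30], [0, 0, 0, 0, 0, 0, 30]]

```text
clock: 24.95
eef_pos: [0.5298, 0.0648, 0.0505]
tool_rot: [-0.017, 1.0, -0.001, 0.008]
ft_force: [0.3, -0.1, -1.6]
grip_width: 0.0381
```

```bash
python3 -c "
from h import *
plan(.525,.0641,.046,182.2)"
```

```text
now [0.5298 0.0648 0.0505] yaw -178.0 j1 0.12 j6 0.09 w 38.1 F [ 0.3 -0.1 -1.6] t 24.9
  shift [ 4.9 -0.6  4.4]  turn [-0.1  0.9 -0.2]  shift if turned first [ 4.8 -0.5  4.5]
```

Request:
jog_arm:
  deltas:
    - [[5, 0, 0, 0, 0, 0, 30], [0, 0, 3, 0, 0, 0, 30], [0, 0, 2, 0, 0, 0, 30], [0, 0, 0, 0, 0, 0, 30]]

```text
clock: 25.35
eef_pos: [0.5263, 0.0647, 0.0475]
tool_rot: [-0.017, 1.0, -0.001, 0.01]
ft_force: [0.2, 0.0, -1.5]
grip_width: 0.038
```

```bash
python3 -c "
from h import *
plan(.525,.0641,.046,182.2)"
```

```text
now [0.5263 0.0647 0.0475] yaw -178.0 j1 0.12 j6 0.09 w 38.0 F [ 0.2  0.  -1.5] t 25.4
  shift [ 1.3 -0.6  1.5]  turn [-0.1  1.2 -0.2]  shift if turned first [ 1.3 -0.6  1.5]
```

Request:
jog_arm:
  deltas:
    - [[0, 0, 3, 0, 0, 0, 30], [0, 0, 3, 0, 0, 0, 30], [0, 0, 0, 0, 0, 0, 30]]

```text
clock: 25.65
eef_pos: [0.5271, 0.0651, 0.048]
tool_rot: [-0.017, 1.0, -0.001, 0.012]
ft_force: [0.4, 0.1, -2.4]
grip_width: 0.0383
```

Request:
jog_arm:
  deltas:
    - [[0, 0, 0, 0, 0, 0, 46], [0, 0, 0, 0, 0, 0, 52], [0, 0, 0, 0, 0, 0, 52], [0, 0, -30, 0, 0, 0, 52], [0, 0, -40, 0, 0, 0, 65]]

```text
clock: 26.15
eef_pos: [0.5218, 0.0648, 0.1138]
tool_rot: [-0.017, 1.0, -0.001, 0.007]
ft_force: [0.6, 0.5, -0.4]
grip_width: 0.0644
```

Request:
jog_arm:
  deltas:
    - [[0, 0, -20, 0, 0, 0, 75], [10, -36, 0, 0, 0, 0, 75], [10, -36, 0, 0, 0, 0, 75], [10, -36, 0, 0, 0, 0, 75]]

```text
clock: 26.55
eef_pos: [0.5014, -0.0425, 0.1398]
tool_rot: [-0.022, 1.0, -0.0, 0.014]
ft_force: [0.4, -0.1, -1.3]
grip_width: 0.0752
```

```bash
python3 -c "
from h import *
racks(('top','side'))
plan(.432,-.3955,.15,187.6)"
```

```text
top H 171 S 117 pos [ 0.2847 -0.3437] yaw 29.2 iou 0.95
top H 32 S 21 pos [ 0.5642 -0.4266] yaw -8.6 iou 0.94
top H 109 S 177 pos [0.6376 0.0715] yaw 1.0 iou 0.91
top H 68 S 175 pos [ 0.7639 -0.1951] yaw 42.7 iou 0.88
top H 109 S 175 pos [0.5189 0.0705] yaw 2.2 iou 0.92
top H 33 S 20 pos [ 0.4336 -0.3954] yaw 8.4 iou 0.93
top H 21 S 153 pos [0.4532 0.1846] yaw -10.2 iou 0.57
side H 35 S 16 pos [ 0.5594 -0.4334] yaw -13.9 iou 0.71
side H 67 S 196 pos [ 0.7621 -0.1974] yaw 44.0 iou 0.97
side H 170 S 127 pos [ 0.2849 -0.348 ] yaw 28.9 iou 0.96
side H 34 S 16 pos [ 0.4328 -0.397 ] yaw 7.9 iou 0.95
side H 110 S 214 pos [0.6371 0.0657] yaw 1.2 iou 0.97
side H 110 S 216 pos [ 0.6433 -0.0813] yaw -1.6 iou 0.94
side H 35 S 16 pos [ 0.6397 -0.0078] yaw 3.2 iou 0.99
side H 12 S 233 pos [0.5656 0.2791] yaw -42.1 iou 0.36
side H 12 S 233 pos [ 0.3579 -0.0474] yaw 61.2 iou 0.92
side H 110 S 199 pos [0.467  0.3723] yaw 27.0 iou 0.19
side H 25 S 58 pos [0.7253 0.3038] yaw -15.2 iou 0.86
now [ 0.501  -0.0424  0.1393] yaw -177.7 j1 -0.09 j6 -0.13 w 74.9 F [-0.4  0.9  0.6] t 26.8
  shift [  83.1 -350.   -12.7]  turn [-0.1  1.5 -5.3]  shift if turned first [ 115.1 -340.9  -10.7]
```

Request:
jog_arm:
  deltas:
    - [[9, -38, -1, 0, 1.5, 0, 75], [9, -38, -1, 0, 0, 0, 75], [9, -38, -1, 0, 0, 0, 75], [9, -38, -1, 0, 0, 0, 75], [9, -38, -1, 0, 0, 0, 75]]

```text
clock: 27.25
eef_pos: [0.4688, -0.23, 0.1426]
tool_rot: [-0.031, 1.0, 0.002, 0.0]
ft_force: [0.6, 0.4, 0.8]
grip_width: 0.0753
```

Request:
jog_arm:
  deltas:
    - [[9, -38, -1, 0, 0, 0, 75], [9, -38, -1, 0, 0, 0, 75], [9, -38, -1, 0, 0, 0, 75], [9, -38, 0, 0, 0, 0, 75], [0, 0, 0, 0, 0, -5.5, 75]]

```text
clock: 27.75
eef_pos: [0.4459, -0.3891, 0.1432]
tool_rot: [-0.082, 0.997, 0.002, 0.001]
ft_force: [-0.1, -0.3, 0.1]
grip_width: 0.0746
```

Request:
jog_arm:
  deltas:
    - [[0, 0, 0, 0, 0, 0, 75], [0, 0, 0, 0, 0, 0, 75]]

```text
clock: 27.95
eef_pos: [0.4472, -0.3884, 0.1418]
tool_rot: [-0.082, 0.997, 0.002, 0.001]
ft_force: [-0.4, 1.4, 0.5]
grip_width: 0.0753
```

```bash
python3 -c "
from h import *
plan(.4325,-.396,.022,188)"
```

```text
now [ 0.4472 -0.3884  0.1418] yaw -170.6 j1 -0.72 j6 -0.88 w 75.3 F [-0.4  1.4  0.5] t 27.9
  shift [ 15.9  -5.6 119.8]  turn [0.3 0.1 1.4]  shift if turned first [ 15.6  -5.4 119.8]
```

Request:
jog_arm:
  deltas:
    - [[15, -5.5, 15, 0.3, 0, 1.4, 75], [0, 0, 30, 0, 0, 0, 75], [0, 0, 30, 0, 0, 0, 75], [0, 0, 10, 0, 0, 0, 75], [0, 0, 0, 0, 0, 0, 75]]

```text
clock: 28.45
eef_pos: [0.4384, -0.3911, 0.0559]
tool_rot: [-0.071, 0.997, -0.001, 0.002]
ft_force: [-0.4, -0.8, 0.4]
grip_width: 0.0748
```

```bash
python3 -c "
from h import *
plan(.4325,-.396,.022,188)"
```

```text
now [ 0.4384 -0.3911  0.0559] yaw -171.8 j1 -0.73 j6 -0.87 w 74.8 F [-0.4 -0.8  0.4] t 28.4
  shift [ 6.7 -4.  33.9]  turn [-0.1  0.3  0.2]  shift if turned first [ 6.5 -4.1 33.9]
```

Request:
jog_arm:
  deltas:
    - [[6, -4, 14, 0, 0, 0, 75], [0, 0, 14, 0, 0, 0, 75], [0, 0, 6, 0, 0, 0, 75], [0, 0, 0, 0, 0, 0, 75], [0, 0, 0, 0, 0, 0, 38]]

```text
clock: 28.95
eef_pos: [0.4378, -0.3956, 0.0252]
tool_rot: [-0.073, 0.997, -0.003, 0.005]
ft_force: [-0.4, 0.1, 0.3]
grip_width: 0.0624
```

Request:
jog_arm:
  deltas:
    - [[0, 0, 0, 0, 0, 0, 30], [0, 0, 0, 0, 0, 0, 30], [0, 0, 0, 0, 0, 0, 30], [0, 0, 0, 0, 0, 0, 30]]

```text
clock: 29.35
eef_pos: [0.4391, -0.3964, 0.0274]
tool_rot: [-0.073, 0.997, -0.004, 0.006]
ft_force: [-0.6, -0.6, -2.1]
grip_width: 0.0389
```

Request:
jog_arm:
  deltas:
    - [[0, 0, -30, 0, 0, 0, 30], [0, 0, -40, 0, 0, 0, 30], [0, 0, -40, 0, 0, 0, 30], [0, 0, -15, 0, 0, 5.8, 30]]

```text
clock: 29.75
eef_pos: [0.4341, -0.3928, 0.1506]
tool_rot: [-0.021, 1.0, 0.0, 0.001]
ft_force: [0.8, -1.5, -1.7]
grip_width: 0.039
```

```bash
python3 -c "
from h import *
plan(.517,-.0078,.15,182.2)"
```

```text
now [ 0.4341 -0.3928  0.1506] yaw -177.6 j1 -0.74 j6 -0.78 w 39.0 F [ 0.8 -1.5 -1.7] t 29.8
  shift [-98.7 381.2   1.2]  turn [0.  0.2 0.2]  shift if turned first [-97.6 381.5   0.6]
```

Request:
jog_arm:
  deltas:
    - [[-10, 37, 0, 0, 0, 0, 30], [-10, 37, 0, 0, 0, 0, 30], [-10, 37, 0, 0, 0, 0, 30], [-10, 37, 0, 0, 0, 0, 30], [-10, 37, 0, 0, 0, 0, 30]]

```text
clock: 30.25
eef_pos: [0.4791, -0.2078, 0.154]
tool_rot: [-0.014, 1.0, -0.003, 0.005]
ft_force: [0.7, 0.3, -1.5]
grip_width: 0.039
```

Request:
jog_arm:
  deltas:
    - [[-10, 37, 0, 0, 0, 0, 30], [-10, 37, 0, 0, 0, 0, 30], [-10, 37, 0, 0, 0, 0, 30], [-10, 37, 0, 0, 0, 0, 30], [-10, 37, 0, 0, 0, 0, 30]]

```text
clock: 30.75
eef_pos: [0.5236, -0.014, 0.1525]
tool_rot: [-0.013, 1.0, -0.004, 0.005]
ft_force: [1.0, -0.4, -1.2]
grip_width: 0.0387
```

Request:
jog_arm:
  deltas:
    - [[0, 0, 0, 0, 0, 0, 30], [0, 0, 0, 0, 0, 0, 30]]

```text
clock: 30.95
eef_pos: [0.524, -0.009, 0.152]
tool_rot: [-0.017, 1.0, -0.003, 0.005]
ft_force: [-0.2, -0.1, -1.7]
grip_width: 0.0386
```

```bash
python3 -c "
from h import *
plan(.5225,-.0078,.031,182.2)"
```

```text
now [ 0.524 -0.009  0.152] yaw -178.0 j1 -0.01 j6 -0.05 w 38.6 F [-0.2 -0.1 -1.7] t 30.9
  shift [  2.6   2.  121. ]  turn [-0.3  0.5 -0.2]  shift if turned first [  1.5   1.3 121. ]
```

Request:
jog_arm:
  deltas:
    - [[1, 3, 20, -0.3, 0.5, -0.2, 30], [0, 1, 30, 0, 0, 0, 30], [0, 0, 20, 0, 0, 0, 30], [0, 0, 10, 0, 0, 0, 30], [0, 0, 0, 0, 0, 0, 30]]

```text
clock: 31.45
eef_pos: [0.5231, -0.0098, 0.0704]
tool_rot: [-0.016, 1.0, -0.001, 0.001]
ft_force: [0.3, -0.6, -2.1]
grip_width: 0.0387
```

```bash
python3 -c "
from h import *
plan(.5225,-.0078,.031,182.2)"
```

```text
now [ 0.5231 -0.0098  0.0704] yaw -178.2 j1 -0.02 j6 -0.05 w 38.7 F [ 0.3 -0.6 -2.1] t 31.4
  shift [ 0.6  2.1 39.4]  turn [-0.1  0.1 -0.4]  shift if turned first [ 0.6  2.  39.4]
```

Request:
jog_arm:
  deltas:
    - [[0.5, 3, 14, 0, 0, -0.4, 30], [0, 0, 14, 0, 0, 0, 30], [0, 0, 9, 0, 0, 0, 30], [0, 0, 3, 0, 0, 0, 30], [0, 0, 1, 0, 0, 0, 30]]

```text
clock: 31.95
eef_pos: [0.5259, -0.0099, 0.0324]
tool_rot: [-0.017, 1.0, -0.001, 0.004]
ft_force: [-0.5, 0.8, -1.0]
grip_width: 0.0391
```

```bash
python3 -c "
from h import *
plan(.5225,-.0078,.031,182.2)"
```

```text
now [ 0.5259 -0.0099  0.0324] yaw -178.0 j1 -0.02 j6 -0.05 w 39.1 F [-0.5  0.8 -1. ] t 31.9
  shift [3.4 2.3 1.4]  turn [-0.2  0.5 -0.2]  shift if turned first [3.4 2.3 1.4]
```

Request:
jog_arm:
  deltas:
    - [[3, 2, 1.5, 0, 0, 0, 30], [0, 0, 0, 0, 0, 0, 46], [0, 0, 0, 0, 0, 0, 52], [0, 0, -20, 0, 0, 0, 52], [0, 0, -40, 0, 0, 0, 52]]

```text
clock: 32.45
eef_pos: [0.5197, -0.0077, 0.09]
tool_rot: [-0.017, 1.0, -0.001, 0.001]
ft_force: [0.6, 0.2, -0.2]
grip_width: 0.0521
```

Request:
jog_arm:
  deltas:
    - [[0, 0, -40, 0, 0, 0, 65], [0, 0, -10, 0, 0, 0, 75], [-2, -38, 0, 0, 0, 0, 75], [-2, -38, 0, 0, 0, 0, 75], [-2, -38, 0, 0, 0, 0, 75]]

```text
clock: 32.95
eef_pos: [0.5356, -0.1192, 0.1516]
tool_rot: [-0.023, 1.0, -0.001, 0.01]
ft_force: [0.9, -0.6, -0.5]
grip_width: 0.0748
```

Request:
jog_arm:
  deltas:
    - [[-2, -38, 0, 0, 0, 0, 75], [-2, -38, 0, 0, 0, 0, 75], [-2, -38, 0, 0, 0, 0, 75], [-2, -38, 0, 0, 0, 0, 75], [-2, -38, 0, 0, 0, 0, 75]]

```text
clock: 33.45
eef_pos: [0.555, -0.3155, 0.1531]
tool_rot: [-0.024, 1.0, -0.002, 0.012]
ft_force: [0.1, 0.4, -0.2]
grip_width: 0.0751
```

Request:
jog_arm:
  deltas:
    - [[0, -34, 0, 0, 0, 0, 75], [0, 0, 0, 0, 0, 6.5, 75], [0, 0, 0, 0, 0, 6.2, 75], [0, 0, 0, 0, 0, 0, 75]]

```text
clock: 33.85
eef_pos: [0.5555, -0.3582, 0.1511]
tool_rot: [0.095, 0.995, -0.001, 0.012]
ft_force: [0.4, 0.4, -0.6]
grip_width: 0.0748
```

```bash
python3 -c "
from h import *
o=get_obs();plan(.562,-.429,.10,169.5)
m=model('wrist',o);im=camera('wrist')
P=proj(m,box(.562,-.429,np.radians(-10.5),np.array((.1,.04,.05))))
cv2.polylines(im,[P[[1,3,7,5]].astype(int)],True,(255,0,0),2)
cv2.imwrite('pics/w2.png',im[:,:,::-1])
racks(('side',))"
```

```text
now [ 0.5555 -0.3582  0.1511] yaw 169.1 j1 -0.58 j6 -0.39 w 74.8 F [ 0.4  0.4 -0.6] t 33.9
  shift [-18.5 -68.3  51.6]  turn [-0.   1.4 -0.4]  shift if turned first [-19.3 -68.5  51.1]
side H 170 S 127 pos [ 0.2842 -0.3464] yaw 29.2 iou 0.97
side H 34 S 16 pos [ 0.5615 -0.4302] yaw -11.2 iou 0.98
side H 110 S 214 pos [0.639  0.0645] yaw 1.2 iou 0.95
side H 110 S 216 pos [ 0.6431 -0.0803] yaw -0.6 iou 0.93
side H 67 S 195 pos [ 0.762  -0.1968] yaw 44.6 iou 0.95
side H 34 S 16 pos [ 0.6405 -0.0094] yaw 2.8 iou 0.95
side H 110 S 216 pos [0.519  0.0645] yaw 1.0 iou 0.93
side H 35 S 16 pos [ 0.5169 -0.0118] yaw 0.8 iou 0.93
side H 12 S 234 pos [ 0.3586 -0.0473] yaw 62.1 iou 0.92
```

View pics/w2.png

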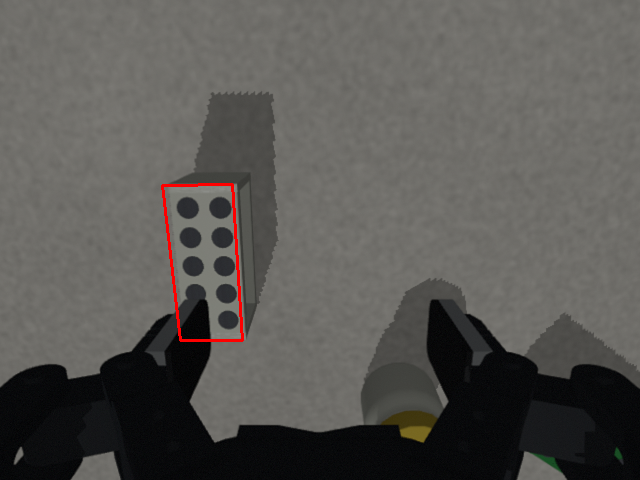

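The rack's predicted outline matches the picture, at (205,262).

Request:
jog_arm:
  deltas:
    - [[-10, -35, 0, 0, 1.4, 0, 75], [-10, -34, 0, 0, 0, 0, 75], [0, 0, 30, 0, 0, 0, 75], [0, 0, 30, 0, 0, 0, 75], [0, 0, 0, 0, 0, 0, 75]]

```text
clock: 34.5
eef_pos: [0.5631, -0.4267, 0.0905]
tool_rot: [0.086, 0.996, 0.001, -0.001]
ft_force: [-0.0, 0.9, -0.7]
grip_width: 0.0751
```

```bash
python3 -c "
from h import *
plan(.562,-.429,.022,169.3)"
```

```text
now [ 0.5631 -0.4267  0.0905] yaw 170.1 j1 -0.65 j6 -0.48 w 75.1 F [-0.   0.9 -0.7] t 34.5
  shift [ 0.5 -2.6 68.5]  turn [ 0.1 -0.1  0.8]  shift if turned first [ 0.6 -2.5 68.5]
```

Request:
jog_arm:
  deltas:
    - [[0, -2.5, 20, 0, 0, 0.8, 75], [0, 0, 20, 0, 0, 0, 75], [0, 0, 16, 0, 0, 0, 75], [0, 0, 8, 0, 0, 0, 75], [0, 0, 0, 0, 0, 0, 75]]

```text
clock: 35.0
eef_pos: [0.5663, -0.4276, 0.0319]
tool_rot: [0.089, 0.996, -0.001, 0.002]
ft_force: [0.4, -0.5, -0.1]
grip_width: 0.0751
```

```bash
python3 -c "
from h import *
plan(.562,-.429,.022,169.3)"
```

```text
now [ 0.5663 -0.4276  0.0319] yaw 169.8 j1 -0.65 j6 -0.47 w 75.1 F [ 0.4 -0.5 -0.1] t 35.0
  shift [ 4.1 -2.1  9.9]  turn [-0.1  0.2  0.5]  shift if turned first [ 4.  -2.2  9.9]
```

Request:
jog_arm:
  deltas:
    - [[4, -2, 7, 0, 0, 0.5, 75], [1, 0, 4, 0, 0, 0, 75], [0, 0, 0, 0, 0, 0, 38], [0, 0, 0, 0, 0, 0, 30], [0, 0, 0, 0, 0, 0, 30]]

```text
clock: 35.5
eef_pos: [0.5634, -0.43, 0.0258]
tool_rot: [0.093, 0.996, -0.003, 0.005]
ft_force: [-0.3, 1.0, -1.0]
grip_width: 0.0385
```

Request:
jog_arm:
  deltas:
    - [[0, 0, 0, 0, 0, 0, 30], [0, 0, 0, 0, 0, 0, 30], [0, 0, 0, 0, 0, 0, 30]]

```text
clock: 35.8
eef_pos: [0.5632, -0.4301, 0.0257]
tool_rot: [0.093, 0.996, -0.003, 0.005]
ft_force: [-0.4, 0.2, -1.2]
grip_width: 0.0391
```

Request:
jog_arm:
  deltas:
    - [[0, 0, -30, 0, 0, 0, 30], [0, 0, -40, 0, 0, 0, 30], [0, 0, -40, 0, 0, 0, 30], [0, 0, -15, 0, 0, -6.5, 30], [0, 0, 0, 0, 0, -6.4, 30]]

```text
clock: 36.3
eef_pos: [0.5598, -0.4277, 0.1502]
tool_rot: [-0.023, 1.0, -0.0, 0.001]
ft_force: [0.4, 0.1, -1.5]
grip_width: 0.0389
```

```bash
python3 -c "
from h import *
plan(.5198,-.0798,.15,182.2)"
```

```text
now [ 0.5598 -0.4277  0.1502] yaw -177.3 j1 -0.65 j6 -0.70 w 38.9 F [ 0.4  0.1 -1.5] t 36.3
  shift [ 2.370e+01  3.494e+02 -2.000e-01]  turn [-0.1  0.1  0.5]  shift if turned first [2.660e+01 3.492e+02 2.000e-01]
```

Request:
jog_arm:
  deltas:
    - [[2.5, 38, 0, 0, 0, 0.5, 30], [2.5, 38, 0, 0, 0, 0, 30], [2.5, 38, 0, 0, 0, 0, 30], [2.5, 38, 0, 0, 0, 0, 30], [2.5, 38, 0, 0, 0, 0, 30]]

```text
clock: 36.8
eef_pos: [0.5392, -0.239, 0.1482]
tool_rot: [-0.015, 1.0, -0.002, 0.002]
ft_force: [1.2, 0.5, 0.1]
grip_width: 0.0391
```

Request:
jog_arm:
  deltas:
    - [[2.5, 38, 0, 0, 0, 0, 30], [2.5, 38, 0, 0, 0, 0, 30], [2.5, 38, 0, 0, 0, 0, 30], [2.5, 38, 0, 0, 0, 0, 30], [0, 0, 0, 0, 0, 0, 30]]

```text
clock: 37.3
eef_pos: [0.5215, -0.077, 0.147]
tool_rot: [-0.018, 1.0, -0.001, 0.001]
ft_force: [0.2, -0.1, -1.6]
grip_width: 0.0388
```

Request:
jog_arm:
  deltas:
    - [[0, 0, 0, 0, 0, 0, 30]]

```text
clock: 37.4
eef_pos: [0.5214, -0.0763, 0.1471]
tool_rot: [-0.019, 1.0, -0.001, 0.001]
ft_force: [0.6, -0.8, -1.3]
grip_width: 0.039
```

```bash
python3 -c "
from h import *
plan(.521,-.0798,.03,182.2)"
```

```text
now [ 0.5214 -0.0763  0.1471] yaw -177.9 j1 -0.14 j6 -0.18 w 39.0 F [ 0.6 -0.8 -1.3] t 37.4
  shift [  0.8  -3.2 117.1]  turn [-0.1  0.1 -0.1]  shift if turned first [  0.5  -3.5 117.1]
```

Request:
jog_arm:
  deltas:
    - [[0.5, -1, 20, 0, 0, 0, 30], [0, 0, 30, 0, 0, 0, 30], [0, 0, 20, 0, 0, 0, 30], [0, 0, 10, 0, 0, 0, 30], [0, 0, 0, 0, 0, 0, 30]]

```text
clock: 37.9
eef_pos: [0.5237, -0.0821, 0.066]
tool_rot: [-0.016, 1.0, -0.002, 0.004]
ft_force: [-0.2, 0.1, -1.0]
grip_width: 0.039
```

```bash
python3 -c "
from h import *
plan(.521,-.0798,.03,182.2)"
```

```text
now [ 0.5237 -0.0821  0.066 ] yaw -178.2 j1 -0.15 j6 -0.19 w 39.0 F [-0.2  0.1 -1. ] t 37.9
  shift [ 2.9  2.6 36. ]  turn [-0.3  0.4 -0.4]  shift if turned first [ 2.7  2.5 36. ]
```

Request:
jog_arm:
  deltas:
    - [[3, 4, 14, -0.2, 0.3, -0.4, 30], [0, 0, 14, 0, 0, 0, 30], [0, 0, 8, 0, 0, 0, 30], [0, 0, 2, 0, 0, 0, 30], [0, 0, 1, 0, 0, 0, 30]]

```text
clock: 38.4
eef_pos: [0.523, -0.0797, 0.0291]
tool_rot: [-0.019, 1.0, -0.001, 0.004]
ft_force: [-4.1, 0.7, 7.7]
grip_width: 0.039
```

```bash
python3 -c "
from h import *
plan(.521,-.0798,.03,182.2)"
```

```text
now [ 0.523  -0.0797  0.0291] yaw -177.8 j1 -0.15 j6 -0.19 w 39.0 F [-4.1  0.7  7.7] t 38.4
  shift [ 2.  -0.1 -0.9]  turn [-0.1  0.4 -0. ]  shift if turned first [ 2.  -0.1 -0.9]
```

Request:
jog_arm:
  deltas:
    - [[0, 0, 0, 0, 0, 0, 46], [0, 0, 0, 0, 0, 0, 52], [0, 0, 0, 0, 0, 0, 52], [0, 0, -20, 0, 0, 0, 52], [0, 0, -45, 0, 0, 0, 52]]

```text
clock: 38.9
eef_pos: [0.5193, -0.0789, 0.0914]
tool_rot: [-0.019, 1.0, 0.0, -0.001]
ft_force: [0.1, 0.5, 0.2]
grip_width: 0.052
```

Request:
jog_arm:
  deltas:
    - [[0, 0, -48, 0, 0, 0, 30], [0, 0, -48, 0, 0, 0, 0], [0, 0, -48, 0, 0, 0, 0], [5, 38, -10, 0, 0, 0, 0], [5, 38, 0, 0, 0, 0, 0]]

```text
clock: 39.4
eef_pos: [0.5103, -0.0057, 0.2583]
tool_rot: [-0.015, 1.0, -0.001, 0.006]
ft_force: [0.2, -0.5, -0.3]
grip_width: -0.0002
```

Request:
jog_arm:
  deltas:
    - [[5, 38, 0, 0, 0, 0, 0], [5, 38, 0, 0, 0, 0, 0], [5, 38, 0, 0, 0, 0, 0], [5, 38, 0, 0, 0, 0, 0], [5, 38, 0, 0, 0, 0, 0]]

```text
clock: 39.9
eef_pos: [0.4801, 0.19, 0.2616]
tool_rot: [-0.013, 1.0, 0.0, 0.011]
ft_force: [0.1, -0.3, 0.1]
grip_width: -0.0
```

Request:
jog_arm:
  deltas:
    - [[5, 38, 0, 0, 0, 0, 0], [5, 38, 0, 0, 0, 0, 0], [0, 0, 0, 0, 0, 0, 0], [0, 0, 0, 0, 0, 0, 0]]

```text
clock: 40.3
eef_pos: [0.4661, 0.2739, 0.2615]
tool_rot: [-0.017, 1.0, 0.001, 0.012]
ft_force: [-0.2, -0.8, 0.2]
grip_width: 0.0
```

```bash
python3 - <<'E'
from h import *
o=get_obs();plan(.46,.27,.25,180)
m=model('wrist',o);np.savez('w3.npz',pose=m['pose']);im=camera('wrist');cv2.imwrite('pics/w3.png',im[:,:,::-1])
for n in('valve_tip','lockbtn','trigger'):
    for r in masks_of(n,'wrist')[:2]:
        print(n,round(float(r['conf']),2),np.round(r['at']),r['pixels'].sum())
im=camera('side');cv2.imwrite('pics/s3.png',im[:,:,::-1])
E
```

```text
now [0.4661 0.2739 0.2615] yaw -178.0 j1 0.54 j6 0.50 w 0.0 F [-0.2 -0.8  0.2] t 40.3
  shift [ 6.5 -3.7 11.4]  turn [0.1 1.3 2. ]  shift if turned first [ 6.1 -3.9 11.5]
valve_tip 0.98 [260. 211.] 4569
lockbtn 0.83 [423. 286.] 694
trigger 0.96 [363. 273.] 1742
```

View pics/w3.png

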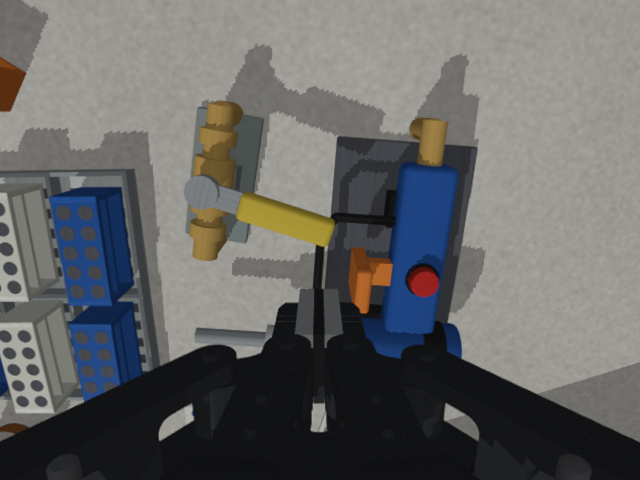

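View pics/s3.png

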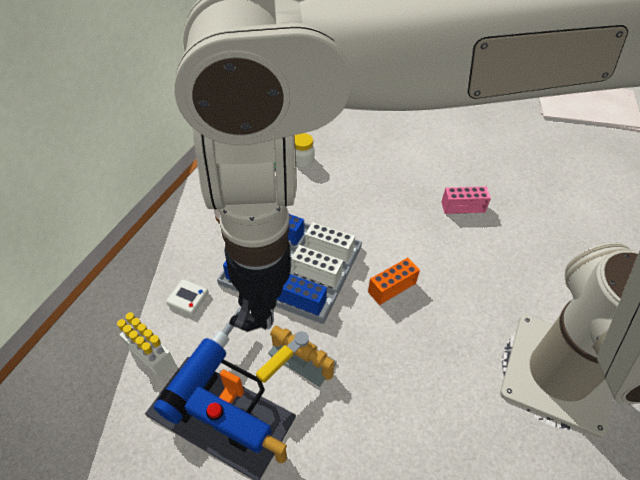

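The wrist view has image right along +y and image down along +x. It shows the lever's pivot disc at (202,191) and its sleeve end at (331,233), with the lever pointing to +y. The trigger plate is at (360,280) and the red button at (423,281). In the side view all six racks appear to be in the tray.

```bash
python3 - <<'E'
from h import *
m=model('wrist',dict(get_obs()));m['pose']=np.load('w3.npz')['pose']
im=cv2.cvtColor(cv2.imread('pics/w3.png'),cv2.COLOR_BGR2HSV)
def col(lo,hi,roi):
    k=cv2.inRange(im,lo,hi);z=np.zeros_like(k);x0,y0,x1,y1=roi;z[y0:y1,x0:x1]=k[y0:y1,x0:x1];return z
b=col((0,150,60),(6,255,255),(400,255,450,310))
c=cv2.minEnclosingCircle(np.argwhere(b)[:,::-1].astype(np.float32));print('btn',c,at_z(m,c[0],.078).round(4))
t=col((8,150,60),(16,255,255),(340,240,395,320));p=np.argwhere(t)[:,::-1]
print('trig bbox',p.min(0),p.max(0))
for y in range(250,312,6):
    x=p[p[:,1]==y][:,0]
    if len(x):print(y,x.min(),x.max(),end=' | ')
print()
y=col((20,150,60),(32,255,255),(230,180,345,260));r=cv2.minAreaRect(np.argwhere(y)[:,::-1].astype(np.float32));bx=cv2.boxPoints(r);print('lever',r)
for q in bx: print(q.round(),at_z(m,q,.088).round(4))
print('pivot',at_z(m,(202,191),.092).round(4))
for u in((349,252),(349,280),(353,308),(372,254),(375,308)):print('trig',u,at_z(m,u,.104).round(4))
h=col((100,120,30),(125,255,255),(380,160,470,300));p=np.argwhere(h)[:,::-1]
for yy in(185,210,235,260):
    x=p[p[:,1]==yy][:,0];print('handle',yy,[at_z(m,(v,yy),.066)[:2].round(4).tolist() for v in(x.min(),x.max())])
E
```

```text
btn ((422.9113464355469, 280.9822692871094), 14.943766593933105) [0.5256 0.3632 0.078 ]
trig bbox [349 248] [391 313]
250 352 364 | 256 351 366 | 262 350 390 | 268 350 391 | 274 349 390 | 280 349 389 | 286 349 370 | 292 350 370 | 298 351 369 | 304 354 369 | 310 359 368 | 
lever ((277.82977294921875, 215.89529418945312), (113.50141906738281, 33.83916473388672), 20.80678939819336)
[219. 212.] [0.4705 0.1996 0.088 ]
[231. 180.] [0.4461 0.2093 0.088 ]
[337. 220.] [0.4742 0.2894 0.088 ]
[325. 252.] [0.4998 0.2813 0.088 ]
pivot [0.4544 0.1886 0.092 ]
trig (349, 252) [0.4941 0.2986 0.104 ]
trig (349, 280) [0.5163 0.2999 0.104 ]
trig (353, 308) [0.5393 0.3042 0.104 ]
trig (372, 254) [0.4951 0.3158 0.104 ]
trig (375, 308) [0.5388 0.3212 0.104 ]
handle 185 [[0.4491, 0.3372], [0.4473, 0.3845]]
handle 210 [[0.4695, 0.3365], [0.4678, 0.3838]]
handle 235 [[0.4906, 0.3358], [0.489, 0.383]]
handle 260 [[0.5124, 0.3376], [0.5109, 0.3823]]
```

Request:
jog_arm:
  deltas:
    - [[26, -11, 20, 0, 1.3, 2, 0], [0, 0, 40, 0, 0, 0, 0], [0, 0, 40, 0, 0, 0, 0], [0, 0, 30, 0, 0, 0, 0], [0, 0, 0, 0, 0, 0, 0]]

```text
clock: 41.05
eef_pos: [0.4448, 0.2558, 0.1306]
tool_rot: [0.008, 1.0, 0.003, 0.004]
ft_force: [-0.1, -0.7, 0.4]
grip_width: 0.0
```

```bash
python3 - <<'E'
from h import *
plan(.440,.262,.07,180)
E
```

```text
now [0.4448 0.2558 0.1306] yaw 179.1 j1 0.52 j6 0.54 w 0.0 F [-0.1 -0.7  0.4] t 41.0
  shift [ 5.3  5.7 60.6]  turn [ 0.3  0.4 -0.9]  shift if turned first [ 4.8  6.2 60.6]
```

Request:
jog_arm:
  deltas:
    - [[6, 7, 15, 0, 0, -0.9, 0], [0, 0, 20, 0, 0, 0, 0], [0, 0, 20, 0, 0, 0, 0], [0, 0, 5, 0, 0, 0, 0], [0, 0, 0, 0, 0, 0, 0]]

```text
clock: 41.55
eef_pos: [0.4451, 0.2624, 0.0766]
tool_rot: [0.003, 1.0, 0.005, 0.008]
ft_force: [-0.4, -0.6, 0.6]
grip_width: -0.0004
```

```bash
python3 - <<'E'
from h import *
plan(.440,.262,.07,180)
E
```

```text
now [0.4451 0.2624 0.0766] yaw 179.6 j1 0.53 j6 0.54 w -0.4 F [-0.4 -0.6  0.6] t 41.5
  shift [ 5.2 -0.5  6.5]  turn [ 0.6  0.9 -0.4]  shift if turned first [ 5.1 -0.4  6.6]
```

Request:
jog_arm:
  deltas:
    - [[-6, -4, 5, 0.5, 0.8, -0.4, 0], [-13, -2, 0, 0, 0, 0, 0], [-13, -2, 0, 0, 0, 0, 0], [-11, -6, 0, 0, 0, 0, 0], [-11, -6, 0, 0, 0, 0, 0]]

```text
clock: 42.05
eef_pos: [0.4996, 0.2419, 0.0751]
tool_rot: [-0.002, 1.0, 0.002, -0.003]
ft_force: [-2.3, 1.2, -0.1]
grip_width: -0.0001
```

```bash
python3 - <<'E'
from h import *
plan(.5139,.2255,.072,180)
E
```

```text
now [0.4996 0.2419 0.0751] yaw -179.8 j1 0.45 j6 0.44 w -0.1 F [-2.3  1.2 -0.1] t 42.0
  shift [-14.2 -16.5   3. ]  turn [ 0.2 -0.3  0.2]  shift if turned first [-14.3 -16.4   3.1]
```

Contact force about 2.5 N, as expected for the lever. Continuing the arc.

Request:
jog_arm:
  deltas:
    - [[-7, -8, 1, 0, 0, 0, 0], [-7, -8, 1, 0, 0, 0, 0], [-5, -11, 0, 0, 0, 0, 0], [-4, -11, 0, 0, 0, 0, 0], [-1, -6, 0, 0, 0, 0, 0]]

```text
clock: 42.55
eef_pos: [0.5282, 0.1984, 0.0744]
tool_rot: [-0.002, 1.0, 0.008, -0.001]
ft_force: [-5.1, 19.8, -1.4]
grip_width: 0.0001
```

```bash
python3 - <<'E'
from h import *
plan(.5245,.190,.072,180)
E
```

```text
now [0.5282 0.1984 0.0744] yaw -179.8 j1 0.35 j6 0.35 w 0.1 F [-5.1 19.8 -1.4] t 42.5
  shift [ 3.7 -8.4  2.2]  turn [ 0.9 -0.2  0.2]  shift if turned first [ 3.7 -8.4  2.4]
```

The stop is reached with about 20 N against the lever. Now I back off, rise and go over the gun.

Request:
jog_arm:
  deltas:
    - [[0, 10, 0, 0, 0, 0, 0], [0, 5, -10, 0, 0, 0, 0], [0, 0, -40, 0, 0, 0, 0], [0, 0, -45, 0, 0, 0, 40], [0, 0, -10, 0, 0, 0, 40]]

```text
clock: 43.05
eef_pos: [0.5292, 0.208, 0.1829]
tool_rot: [-0.001, 1.0, 0.003, -0.001]
ft_force: [1.3, 0.1, -0.1]
grip_width: 0.0284
```

Request:
jog_arm:
  deltas:
    - [[0, 25, 0, 0.5, 0, 2, 40], [0, 25, 0, 0, 0, 0, 40], [0, 25, 0, 0, 0, 0, 40], [0, 20, 0, 0, 0, 0, 40], [0, 0, 0, 0, 0, 0, 40]]

```text
clock: 43.55
eef_pos: [0.5366, 0.3038, 0.191]
tool_rot: [0.019, 1.0, -0.002, 0.007]
ft_force: [-1.2, -0.1, -0.3]
grip_width: 0.04
```

```bash
python3 - <<'E'
from h import *
o=get_obs();plan(.5245,.318,.14,178)
m=model('wrist',o);im=camera('wrist')
for p in((.5256,.3632,.078),(.5235,.3032,.104),(.4544,.1886,.09),(.5578,.170,.09)): cv2.circle(im,tuple(proj(m,p)[0].astype(int)),4,(255,0,255),-1)
cv2.imwrite('pics/w4.png',im[:,:,::-1])
E
```

```text
now [0.5366 0.3038 0.191 ] yaw 177.8 j1 0.52 j6 0.56 w 40.0 F [-1.2 -0.1 -0.3] t 43.5
  shift [13.4 13.9 50.8]  turn [-0.2  0.8 -0.2]  shift if turned first [12.6 13.8 51. ]
```

View pics/w4.png

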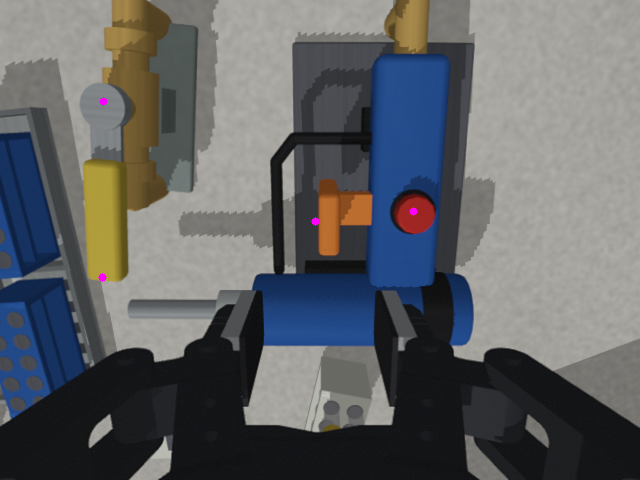

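The view shows the lever lying along the pipe, from (103,101) to (102,277), so the cock is fully open. The predicted marks land on the trigger front at (315,221) and the button at (413,212). Now I lower astride the trigger.

Request:
jog_arm:
  deltas:
    - [[13, 14, 15, 0, 0.8, 0, 40], [0, 0, 25, 0, 0, 0, 40], [0, 0, 0, 0, 0, 0, 40]]

```text
clock: 43.9
eef_pos: [0.5233, 0.3158, 0.1494]
tool_rot: [0.021, 1.0, -0.003, -0.0]
ft_force: [-0.8, -0.9, -1.0]
grip_width: 0.0403
```

```bash
python3 - <<'E'
from h import *
plan(.5245,.318,.088,178)
E
```

```text
now [0.5233 0.3158 0.1494] yaw 177.6 j1 0.55 j6 0.59 w 40.3 F [-0.8 -0.9 -1. ] t 43.9
  shift [-1.1  2.7 61.3]  turn [-0.4  0.  -0.4]  shift if turned first [-1.1  2.3 61.4]
```

Request:
jog_arm:
  deltas:
    - [[-1, 3, 15, -0.4, 0, -0.4, 40], [0, 0, 15, 0, 0, 0, 40], [0, 0, 0, 0, 0, 0, 40]]

```text
clock: 44.2
eef_pos: [0.5233, 0.3174, 0.1191]
tool_rot: [0.018, 1.0, -0.0, -0.001]
ft_force: [-0.1, 0.6, 0.0]
grip_width: 0.0401
```

```bash
python3 - <<'E'
from h import *
plan(.5245,.318,.085,178)
E
```

```text
now [0.5233 0.3174 0.1191] yaw 178.0 j1 0.54 j6 0.58 w 40.1 F [-0.1  0.6  0. ] t 44.2
  shift [-1.3  0.7 34.1]  turn [-0.  -0.1 -0. ]  shift if turned first [-1.2  0.7 34.1]
```

Request:
jog_arm:
  deltas:
    - [[-1, 0.5, 14, 0, 0, 0, 40], [0, 0.5, 12, 0, 0, 0, 40], [0, 0, 5, 0, 0, 0, 40], [0, 0, 0, 0, 0, 0, 40]]

```text
clock: 44.6
eef_pos: [0.5251, 0.3181, 0.0879]
tool_rot: [0.018, 1.0, 0.0, 0.0]
ft_force: [-0.6, 0.3, -0.4]
grip_width: 0.0398
```

```bash
python3 - <<'E'
from h import *
plan(.5245,.318,.085,178)
cv2.imwrite('pics/w5.png',camera('wrist')[200:440,160:480,::-1].repeat(2,0).repeat(2,1))
E
```

```text
now [0.5251 0.3181 0.0879] yaw 177.9 j1 0.54 j6 0.58 w 39.8 F [-0.6  0.3 -0.4] t 44.6
  shift [ 0.6 -0.1  2.9]  turn [ 0.   0.  -0.1]  shift if turned first [ 0.6 -0.1  2.9]
```

View pics/w5.png

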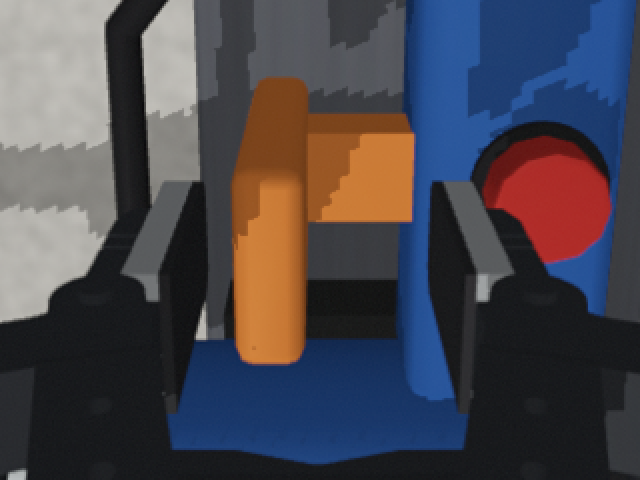

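The crop shows the left finger in front of the trigger, at (180,290) against (270,270). The right finger is between the trigger and the button at (455,290). Now I squeeze along +y.

Request:
jog_arm:
  deltas:
    - [[0, 7, 0, 0, 0, 0, 40], [0, 7, 0, 0, 0, 0, 40], [0, 5, 0, 0, 0, 0, 40], [0, 4, 0, 0, 0, 0, 40]]

```text
clock: 45.05
eef_pos: [0.5262, 0.3362, 0.0885]
tool_rot: [0.02, 1.0, -0.007, 0.0]
ft_force: [-0.1, -7.3, 2.0]
grip_width: 0.0399
```

```bash
python3 - <<'E'
from h import *
plan(.5255,.341,.086,178)
E
```

```text
now [0.5262 0.3362 0.0885] yaw 177.7 j1 0.57 j6 0.61 w 39.9 F [-0.1 -7.3  2. ] t 45.0
  shift [0.9 4.8 2.4]  turn [-0.7  0.1 -0.3]  shift if turned first [0.9 4.8 2.5]
```

Request:
jog_arm:
  deltas:
    - [[0, 6, 0, -0.7, 0, -0.3, 40], [0, 5, 0, 0, 0, 0, 40], [0, 5, 0, 0, 0, 0, 40]]

```text
clock: 45.35
eef_pos: [0.5263, 0.3405, 0.0883]
tool_rot: [0.021, 1.0, -0.014, 0.0]
ft_force: [-1.0, -14.9, 3.5]
grip_width: 0.0402
```

```bash
python3 - <<'E'
from h import *
plan(.5255,.341,.086,178)
E
```

```text
now [0.5263 0.3405 0.0883] yaw 177.6 j1 0.59 j6 0.63 w 40.2 F [ -1.  -14.9   3.5] t 45.4
  shift [0.9 0.5 2.3]  turn [-1.6  0.1 -0.4]  shift if turned first [0.8 0.4 2.3]
```

Request:
jog_arm:
  deltas:
    - [[0, 5, 5, -0.5, 0, 0, 40], [0, 4, 5, -0.5, 0, 0, 40], [0, 4, 5, 0, 0, 0, 40]]

```text
clock: 45.65
eef_pos: [0.5288, 0.3396, 0.0779]
tool_rot: [0.025, 1.0, -0.019, 0.003]
ft_force: [-1.9, -13.7, 9.8]
grip_width: 0.04
```

```bash
python3 - <<'E'
from h import *
plan(.5255,.341,.070,178)
E
```

```text
now [0.5288 0.3396 0.0779] yaw 177.2 j1 0.59 j6 0.64 w 40.0 F [ -1.9 -13.7   9.8] t 45.6
  shift [3.4 1.5 7.8]  turn [-2.1  0.4 -0.8]  shift if turned first [3.4 1.3 7.9]
```

Request:
jog_arm:
  deltas:
    - [[2, 5, 6, -0.5, 0, -0.5, 40], [1, 5, 6, -0.5, 0, 0, 40], [0, 5, 5, 0, 0, 0, 40]]

```text
clock: 45.95
eef_pos: [0.53, 0.3393, 0.0683]
tool_rot: [0.025, 0.999, -0.024, 0.008]
ft_force: [-8.5, -18.9, 31.2]
grip_width: 0.0399
```

```bash
python3 - <<'E'
from h import *
plan(.5255,.341,.066,178)
im=camera('side');cv2.imwrite('pics/s4.png',im[330:450,130:290,::-1].repeat(4,0).repeat(4,1))
E
```

```text
now [0.53   0.3393 0.0683] yaw 177.1 j1 0.59 j6 0.64 w 39.9 F [ -8.5 -18.9  31.2] t 46.0
  shift [4.6 1.6 2.2]  turn [-2.7  1.  -0.9]  shift if turned first [4.5 1.6 2.3]
```

View pics/s4.png

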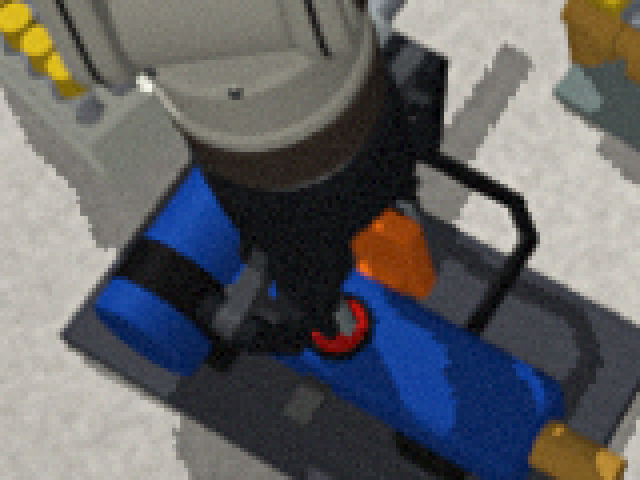

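The side crop shows the fingertip on the red button at (340,325), pressed down with only its rim showing. Now I ease the trigger while keeping the button down.

Request:
jog_arm:
  deltas:
    - [[0, -1, 2, 0, 0, 0, 40], [0, -3, 2, 0, 0, 0, 40], [0, -4, 2, 0, 0, 0, 40], [0, -4, 2, 0, 0, 0, 40]]

```text
clock: 46.4
eef_pos: [0.5307, 0.3311, 0.0686]
tool_rot: [0.025, 0.999, -0.019, 0.011]
ft_force: [0.0, 3.2, 3.8]
grip_width: 0.04
```

```bash
python3 - <<'E'
from h import *
plan(.5255,.325,.070,178)
E
```

```text
now [0.5307 0.3311 0.0686] yaw 177.2 j1 0.58 j6 0.63 w 40.0 F [0.  3.2 3.8] t 46.4
  shift [ 4.9 -6.5 -1.3]  turn [-2.2  1.3 -0.8]  shift if turned first [ 5.  -6.3 -1.4]
```

Request:
jog_arm:
  deltas:
    - [[0, -3, 0, 0, 0, 0, 40], [0, 0, -10, 0, 0, 0, 40], [0, 0, -25, 0, 0, 0, 40], [0, 0, -40, 0, 0, 0, 40], [0, 0, -45, 0, 0, 0, 40]]

```text
clock: 46.9
eef_pos: [0.524, 0.3306, 0.184]
tool_rot: [0.024, 0.999, -0.025, 0.004]
ft_force: [0.3, 1.1, -0.6]
grip_width: 0.0401
```

Request:
jog_arm:
  deltas:
    - [[20, -30, -30, 0, 0, 0, 40], [20, -30, -10, 0, 0, 0, 40], [0, 0, 0, 0, 0, 0, 40]]

```text
clock: 47.2
eef_pos: [0.4831, 0.2761, 0.2354]
tool_rot: [0.023, 0.999, -0.022, 0.01]
ft_force: [0.0, -0.0, -0.3]
grip_width: 0.0396
```

```bash
python3 - <<'E'
from h import *
o=get_obs();plan(.5255,.325,.25,178)
a=camera('wrist');b=camera('side')[300:480,130:370]
m=model('wrist',o)
hs=cv2.cvtColor(a,cv2.COLOR_RGB2HSV)
k=cv2.inRange(hs,(0,150,60),(6,255,255));p=np.argwhere(k)[:,::-1];print('red',len(p),p.mean(0),at_z(m,p.mean(0),.07).round(4))
cv2.imwrite('pics/f1.png',np.hstack([cv2.resize(a,(400,300)),cv2.resize(b,(400,300),interpolation=cv2.INTER_CUBIC)])[:,:,::-1])
E
```

```text
now [0.4831 0.2761 0.2354] yaw 177.3 j1 0.55 j6 0.59 w 39.6 F [ 0.  -0.  -0.3] t 47.2
  shift [-40.4  50.2 -15.9]  turn [-2.5  1.2 -0.7]  shift if turned first [-40.7  50.4 -14.6]
red 768 [434.75520833 275.20052083] [0.5352 0.3564 0.07  ]
```

View pics/f1.png

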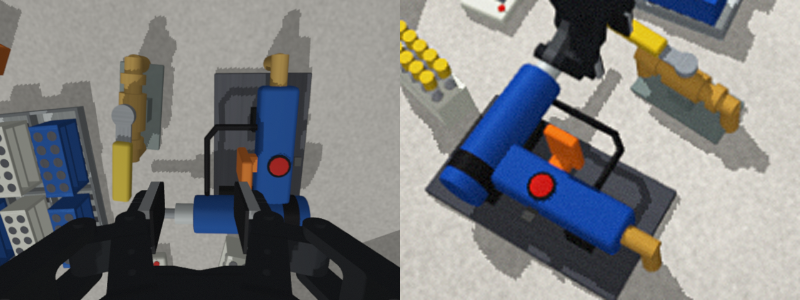

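The lever lies along the pipe. The trigger is pulled in close to the handle and the button sits flush. I move clear and check the numbers.

Request:
jog_arm:
  deltas:
    - [[30, -30, -20, -2.5, 1.2, 0, 40], [30, -35, -10, 0, 0, 0, 40], [30, -35, 0, 0, 0, 0, 40], [30, -35, 0, 0, 0, 0, 40], [0, 0, 0, 0, 0, 0, 40]]

```text
clock: 47.8
eef_pos: [0.356, 0.1488, 0.255]
tool_rot: [0.021, 1.0, -0.003, -0.009]
ft_force: [0.4, -0.0, -0.9]
grip_width: 0.0401
```

```bash
python3 - <<'E'
from h import *
racks(('top','side'))
m=model('side')
def meas(im,z,t):
    hs=cv2.cvtColor(im,cv2.COLOR_RGB2HSV);out=[]
    for lo,hi in(((0,150,40),(5,255,255)),((170,150,40),(180,255,255)),((7,150,60),(16,255,255))):
        k=cv2.inRange(hs,lo,hi);k[:300]=0;k[:,:180]=0;k[:,300:]=0;k[430:]=0
        p=np.argwhere(k)[:,::-1];out.append((len(p),p.mean(0).round(1).tolist() if len(p) else None,p.max(0).tolist() if len(p) else None))
    print(t,out)
meas(cv2.imread('pics/side0.png')[:,:,::-1],0,'before');a=camera('side');meas(a,0,'now')
P=[(.5235+.035*s,.3032+s,.104) for s in(0,.011,.016)];print('trigger top px at 0/11/16mm',proj(m,P).round(1).tolist(),'btn up/down',proj(m,[(.5256,.3632,.078),(.5256,.3632,.0705)]).round(1).tolist())
cv2.imwrite('pics/f2.png',np.hstack([cv2.resize(a[180:480,100:400],(400,400),interpolation=cv2.INTER_CUBIC),cv2.resize(camera('top')[130:330,130:330],(400,400),interpolation=cv2.INTER_CUBIC)])[:,:,::-1])
plan(.4,.1,.25,178)
E
```

```text
top H 33 S 20 pos [ 0.6402 -0.0019] yaw 3.9 iou 0.95
top H 33 S 20 pos [ 0.5205 -0.0789] yaw 1.2 iou 0.91
top H 171 S 116 pos [ 0.2841 -0.3437] yaw 31.4 iou 0.92
top H 109 S 174 pos [0.5174 0.0706] yaw 2.5 iou 0.93
top H 109 S 180 pos [0.6379 0.0708] yaw 1.9 iou 0.94
top H 32 S 20 pos [ 0.5179 -0.0074] yaw 1.6 iou 0.94
top H 109 S 176 pos [ 0.6429 -0.0753] yaw -0.7 iou 0.92
top H 68 S 177 pos [ 0.7614 -0.1963] yaw 42.0 iou 0.89
top H 12 S 195 pos [ 0.3582 -0.0449] yaw 59.5 iou 0.9
side H 12 S 234 pos [ 0.3576 -0.0472] yaw 59.9 iou 0.9
side H 110 S 215 pos [0.52   0.0645] yaw 2.1 iou 0.97
side H 170 S 127 pos [ 0.2838 -0.3485] yaw 26.2 iou 0.93
side H 35 S 16 pos [ 0.5179 -0.0134] yaw 1.4 iou 0.93
side H 35 S 16 pos [ 0.6399 -0.0088] yaw 2.8 iou 0.97
side H 67 S 195 pos [ 0.7613 -0.1973] yaw 40.6 iou 0.94
side H 110 S 214 pos [0.6378 0.0654] yaw 2.2 iou 0.98
side H 35 S 16 pos [ 0.5213 -0.0856] yaw -3.2 iou 0.84
before [(173, [212.4, 403.0], [229, 417]), (27, [213.6, 408.7], [221, 418]), (534, [230.5, 386.1], [243, 402])]
now [(178, [212.7, 403.6], [229, 418]), (7, [215.3, 408.0], [221, 418]), (449, [227.8, 388.9], [240, 402])]
trigger top px at 0/11/16mm [[232.2, 373.1], [228.5, 378.5], [226.8, 381.0]] btn up/down [[214.1, 409.5], [214.8, 411.2]]
now [0.3611 0.1525 0.2558] yaw 177.8 j1 0.40 j6 0.44 w 40.1 F [-0.1 -0.5 -0. ] t 48.1
  shift [-41.  -50.9   5.5]  turn [-0.2 -0.8 -0.2]  shift if turned first [-40.7 -51.1   5.8]
```

View pics/f2.png

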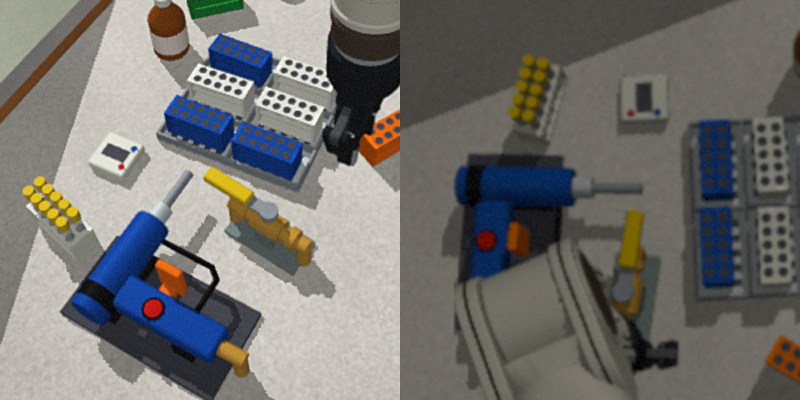

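```bash
python3 - <<'E'
from h import *
def crop(im): return im[355:405,205:255]
a=cv2.imread('pics/side0.png');b=camera('side')[:,:,::-1].copy()
f=lambda i:cv2.inRange(cv2.cvtColor(i,cv2.COLOR_BGR2HSV),(7,150,60),(16,255,255))
A,B=f(crop(a)),f(crop(b))
best=max(((A[10:40,10:40]>0)==(B[10+dy:40+dy,10+dx:40+dx]>0)).mean().round(3).item()*1000+0 and ((((A[10:40,10:40]>0)==(B[10+dy:40+dy,10+dx:40+dx]>0)).mean()),dx,dy) for dx in range(-8,9) for dy in range(-8,9))
print('best shift',best)
for n,k in(('before',A),('now',B)):
    p=np.argwhere(k)[:,::-1];print(n,p.min(0),p.max(0))
E
```

```text
best shift (np.float64(0.9633333333333334), -3, 5)
before [14 15] [38 47]
now [11 19] [35 47]
```

The trigger's shift of (-3,+5) px matches the locked position, where about 11 mm of travel predicts (-3.7,+5.4). I hand in.

```bash
python3 -c "
from workcell import *
print(job_done())"
```

```text
the job is handed in; nothing more can be done
None
```

The job is done and handed in at about 48 s of the 210 s allowed; `job_done()` reports no verdict. All six washed racks stand in the tray, one to a bay. The air cock is fully open and the gun is locked on by itself.

- **Racks:** In the last top view all six fit within about 5 mm of their bay centres. The side view was within about 6 mm for the five it found. It missed one blue rack, which the picture shows standing in its bay. One blue rack was knocked about 4 cm during the run; I found it again and placed it. I gripped it higher than the others, but it stands in its bay like them.
- **Air cock:** I pushed the lever to its hard stop with about 20 N, and the later pictures show it lying along the pipe.
- **Air gun:** With the hand away, the trigger appears shifted by (-3,+5) px in the side view. The locked position at 11 mm predicts (-3.7,+5.4), and a released trigger would show no shift. The button looks flush, but its movement in the picture was too small to measure.
- **Bystanders:** I never touched the timer, bottle, pot or full rack. The timer, bottle and full rack look in place in the last pictures. The pot was out of view in the final crops and was last seen standing in the side view taken before I turned the cock.

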